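Fish out the guest pagers and check them in

TASK

Guest pagers have slid under the low wire rack: take up the reacher, squeeze its trigger to close the jaws on each pager under there (never reach in under the rack with the bare gripper), draw them out, and push every pager through the returns slot of the station so that it drops inside. Only when all are in, press the station's keys one at a time in the order yellow, blue, green. Leave the reacher standing on its blue mat, and leave the bottle, the jar and the lids alone.

Things in the scene. Friction and masses are not known exactly. Their poses are not given: they have to be found in the camera images.
- rack: Low steel wire rack fixed on the bench, 420 mm wide (local y), 240 mm deep (local x); origin on the bench under its centre. Local x points in under the rack, away from its open front. Corner posts 14 mm thick, 100 mm tall, at x +-120, y +-210 mm. A 50 mm high back plate at local x = 104 mm. Stock on its two ends (beyond y = +-145 mm), up to 160 mm above the bench.
- rack_front (a point): Middle of the rack's front edge wire, 78 mm above the bench, at local x = -120 mm of the rack; the gap below it is 74 mm high. The front faces roughly world -y.
- pager_a_c (a point): Yellow guest pager: a rigid flat slab 90 x 56 x 12 mm (x, y, z), 90 g, black panel on top, lying flat (it may be absent). Point at its centre, 6 mm above what it lies on; x along its 90 mm length. It starts under the rack, long side roughly along the rack's x.
- pager_b_c (a point): Blue guest pager: a rigid flat slab 90 x 56 x 12 mm (x, y, z), 90 g, black panel on top, lying flat (it may be absent). Point at its centre, 6 mm above what it lies on; x along its 90 mm length. It starts under the rack, long side roughly along the rack's x.
- pager_c_c (a point): Orange guest pager: a rigid flat slab 90 x 56 x 12 mm (x, y, z), 90 g, black panel on top, lying flat (it may be absent). Point at its centre, 6 mm above what it lies on; x along its 90 mm length. It starts under the rack, long side roughly along the rack's x.
- reacher_grip (a point): Reacher (hand tool, 0.36 kg, stands on its foot and glides on the bench). Where to hold it: midway between two upright cheeks, 52 mm above the bench, near its centre of mass. Local x points along the shaft to the jaws, z up. The fixed grey cheek: outer face at y = -26 mm, 60 mm long, 8 to 82 mm above the bench. Foot 70 x 58 mm; rear weight to x = -60 mm, 36 mm high.
- trigger_face (a point): Middle of the outer face of the green trigger cheek, 50 mm long in x, 18 to 80 mm above the bench, at the reacher's y = +26 mm when free. The reacher is gripped across both cheeks: 52 mm over their outer faces when free, 34 mm fully squeezed. Squeezing closes both jaws; a spring opens them. At about 49 mm the tool is held and the jaws stay open.
- reacher_jaws (a point): Middle between the jaw pads, 215 mm ahead (local +x) of the grip point, 14.5 mm above the bench. Two rubber pads 45 mm long (x), 22 mm high, 7 mm thick, 74 mm apart when open; each moves in by 0.72 x trigger travel (a 56 mm wide pager is gripped at 12 to 15 mm of travel, cheeks 37 to 40 mm apart). A head bar, 92 mm wide, 26 mm high, starts 22 mm behind this point.
- trigger (a joint): Trigger travel in m: 0 free (jaws open 74 mm), 0.018 fully squeezed (jaws 48 mm apart). Spring 8 N at 0, 17 N at 0.018.
- mat: Blue rectangle flush on the bench, the reacher's place, 360 mm (local x) by 140 mm (local y), no height; origin at its centre.
- station: Pager returns station, fixed: a closed box 180 mm long (local x 0 to 180), 140 mm wide, 162 mm high with clear sides; origin on the bench under the middle of the outer face of its slot wall; local x points into the box (roughly world +x). In front of the slot a flat ledge 110 mm long (x -110 to 0), 110 mm wide, its top 125 mm above the bench, level with the slot's sill.
- station_slot (a point): Middle of the slot's sill at the outer face of the 4 mm slot wall, 125 mm above the bench; axes as the station. The slot is 62 mm wide (y) and 28 mm high. Behind the wall the floor is 121 mm lower: a pager pushed right through by its rear end tips in and drops.
- key_yellow_top (a point): Top centre of the yellow round spring key (28 mm across) on the station's roof; one of three in a row 45 mm apart; order varies. Pressed straight down.
- key_yellow (a joint): Travel of the yellow key in m: 0 up, 0.006 fully down (4 N); counts as pressed beyond 0.004.
- key_blue_top (a point): Top centre of the blue round spring key (28 mm across) on the station's roof; one of three in a row 45 mm apart; order varies. Pressed straight down.
- key_blue (a joint): Travel of the blue key in m: 0 up, 0.006 fully down (4 N); counts as pressed beyond 0.004.
- key_green_top (a point): Top centre of the green round spring key (28 mm across) on the station's roof; one of three in a row 45 mm apart; order varies. Pressed straight down.
- key_green (a joint): Travel of the green key in m: 0 up, 0.006 fully down (4 N); counts as pressed beyond 0.004.
- spray: Bystander: white bottle, radius 30 mm, 105 mm tall; origin at the centre of its underside.
- pepper: Bystander: amber seasoning jar, radius 25 mm, 90 mm tall; origin at the centre of its underside.
- lids: Bystander: stack of clear lids, radius 46 mm, 50 mm tall; origin at the centre of its underside.
There are look-alikes about, which are no part of the job. What is shaped like the part that bears pager_a_c but turquoise or white is not meant. What is shaped like the part that bears pager_c_c but white is not meant.

How it is judged:
By the outcome, as a careful person would: the job done as asked, in the order asked, and still so for the second after the job is handed in, with the robot touching nothing.
Of pager_a, pager_b, pager_c only 2 to 3 are there at a start; the rules pass over those that are not, and their reading is None.
At some moment in a run one of pager_a, pager_b, pager_c may be knocked a few centimetres aside while the robot is not near it.
Once in a run the grip may slacken for a moment while it holds something.
It also fails if it takes over 210 s, if anything falls off the work surface, if the arm or the gripper's body presses on something with over 40 N, if the wrist force passes 120 N, or if a joint passes its speed limit or range.

ROBOT

A 6-joint arm with a two-finger parallel gripper is mounted at the origin on the work surface. World frame = base frame: x ahead of the robot, y to its left, z up, the work surface at z = 0. Lengths are in m, angles in rad, forces in N, time in s.
With the tool pointing down it reaches from about 0.375 to 0.9 m from the base axis. Payload 3.1 kg.
Tool frame: the origin (TCP) lies midway between the tips of the shut fingers; the grasp point (between the pads) lies robot.grip_point_offset behind it (robot.grip_point_offset is the distance from the TCP to the grasp point, in m); z points along the fingers, y is the direction in which the jaws open and shut (so a half turn about z gives the same grasp; the last joint's range is limited). The gripper opens to 87 mm and grips with 3 to 60 N. Pads are 19 mm wide; open, the fingers measure 117 mm over their backs; the gripper's body (75 mm by 190 mm) begins 51 mm behind the grasp point.
Start: joints at [-1.49, 0.527, 1.433, -0, 1.181, -0.178], TCP at [0.16, -0.604, 0.223] pointing down, gripper open.
Joint ranges: [-3.08, 3.08], [-0.75, 2.2], [0.22, 2.44], [-1.43, 4.57], [0, 2.65], [-2.85, 2.85]. Speed limits (rad/s): [2.79, 2.79, 3.14, 3.14, 3.14, 3.14].

INTERFACE

Orientations are given as a unit quaternion [x, y, z, w].
In Python, from rig import robot, cams, hand_in gives the robot as it stands. The module is installed in compiled form; this text tells all that it offers.
- The arm moves only by the tool send_rows, never from a script. Its argument "steps" is one flat list of numbers, 5 for each row, row after row: the finger opening in m, from 0 to 0.087, then the shift along the tool's x, y, z in m, then the turn about the tool's z in rad. A call has 1 to 8 rows; each row is the pose to reach, as a shift and turn from the pose measured when the call began, along the tool's axes at that moment; what a row does not reach only later rows make up. A row lasts 1/8 s, in which the tool goes at most 62.5 mm and 10.7 degrees, less where a joint would pass 70% of its speed; a pose out of reach is approached as far as the arm can. A call with a gripper value outside its range is refused whole. The fingers move at their own pace and stop on an object; "force" is the grip in N (left out, the last holds). Time passes only in rows, so rows that repeat a pose let the fingers close. It gives the time, the measured TCP pose, the force and the opening at its end, in the units of the state.
- robot.get_obs(): the state, without advancing time (a new reading comes with each control period).
- cams.camera(name): name is "side" or "top"; returns a dict with "color" (384x512x3 uint8, red, green, blue), "range_z" (384x512 float32, m along the optical axis (not along the pixel's ray), 0 where there is no reading), "intrinsics" (3x3 intrinsics, pixels), "extrinsics" (4x4, takes a point from camera to world coordinates). Camera axes: x right, y down, z forward; pixel columns grow to the right and rows downward; lengths in m; the calibration is good to about 2 mm. A picture is of the moment at which its call begins.
- hand_in(): hands the job in, once; it reports no verdict.
The state is a dict: "time": time; "q": joint angles; "joint_velocities": joint speeds; "joint_torque": joint torques, N m; "position": TCP position; "tool_rot": TCP orientation; "ft_force": force on the tool from outside, world axes, zero at the start; "moment": the same for the moment, N m; "grip_width": finger opening in m.
Only numpy, scipy, OpenCV 4.12 (cv2) and the standard library are available. Lean on these libraries where they do the work, as an engineer would, in place of code of your own. Each camera call takes 0.05 s, during which the arm holds its last target.

## Working session

There is one attempt and no reset: what is moved stays moved. The work goes in short steps, Python scripts to look and compute and a tool call to move; the robot and the scene stay as the last step left them, time stands still between calls to the robot, and variables do not carry over. Pictures are saved under pics/ and viewed, and the job is handed in when it is done.

Besides the shell and the picture viewer there is one more tool, called after "Request:" by a JSON object that holds its "fn" and its "kwargs". send_rows: Moves the arm, as the interface text tells. Its arguments: {"type":"object","properties":{"steps":{"type":"array","items":{"type":"number"}},"force":{"type":"number"}},"required":["steps"]}

```bash
mkdir -p pics; ls; python3 - <<'E'
from rig import robot,cams
import cv2
o=robot.get_obs();print(o, robot.grip_point_offset)
for n in("top","side"):
    c=cams.camera(n);cv2.imwrite(f"pics/{n}0.png",cv2.resize(c["color"][:,:,::-1],(800,600),interpolation=cv2.INTER_CUBIC))
    print(n,c["intrinsics"].tolist(),c["extrinsics"].round(4).tolist())
E
```

```text
pics
{'time': 0.0, 'q': array([-1.49048372e+00,  5.28464024e-01,  1.43388934e+00,  3.42696902e-05,
        1.18140624e+00, -1.78507248e-01]), 'joint_velocities': array([-3.53226767e-04, -6.79924930e-05,  1.04739749e-03,  1.39984818e-03,
       -9.29521428e-04, -5.14154813e-04]), 'joint_torque': array([-1.20648743e-03, -4.40054941e+01, -1.76594013e+01,  6.32567424e-02,
        5.82133967e-02, -1.57995587e-04]), 'position': array([ 0.15993672, -0.60343683,  0.22157708]), 'tool_rot': array([ 9.91638474e-01,  1.29042485e-01,  6.90004330e-05, -1.08139361e-03]), 'ft_force': array([-0.69960849,  0.46844703, -0.03711472]), 'moment': array([ 0.03613059, -0.003124  ,  0.00016407]), 'grip_width': 0.0868872441330123} 0.0187
top [[423.9808635717729, 0.0, 260.8733208919897], [0.0, 423.9808635717729, 196.76004579463063], [0.0, 0.0, 1.0]] [[0.0153, -0.9861, 0.1657, 0.2584], [-0.9999, -0.0162, -0.0041, 0.0559], [0.0067, -0.1657, -0.9862, 1.4811], [0.0, 0.0, 0.0, 1.0]]
side [[421.35083582881987, 0.0, 260.3697223249247], [0.0, 421.35083582881987, 186.4161989231738], [0.0, 0.0, 1.0]] [[0.8743, -0.3619, 0.3234, 0.0576], [-0.4852, -0.6344, 0.6018, -0.7145], [-0.0126, -0.6831, -0.7302, 1.0787], [0.0, 0.0, 0.0, 1.0]]
```

View pics/top0.png

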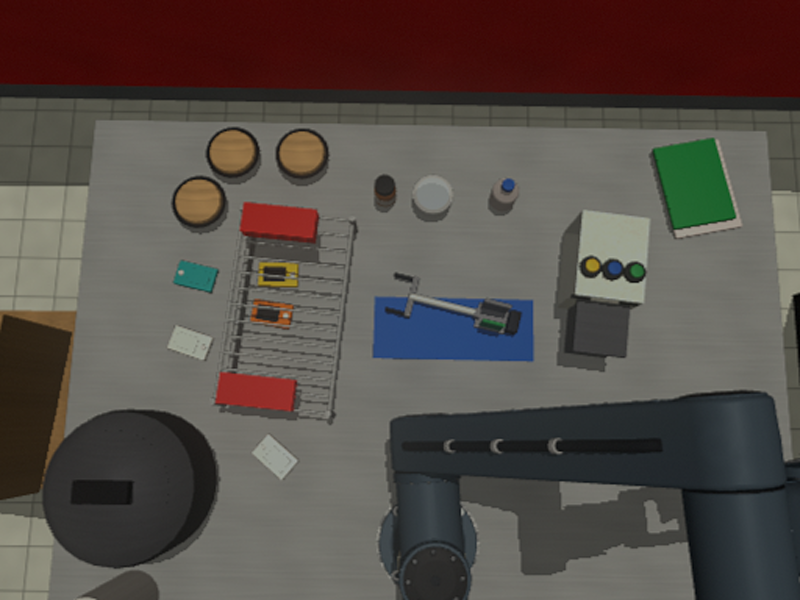

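View pics/side0.png

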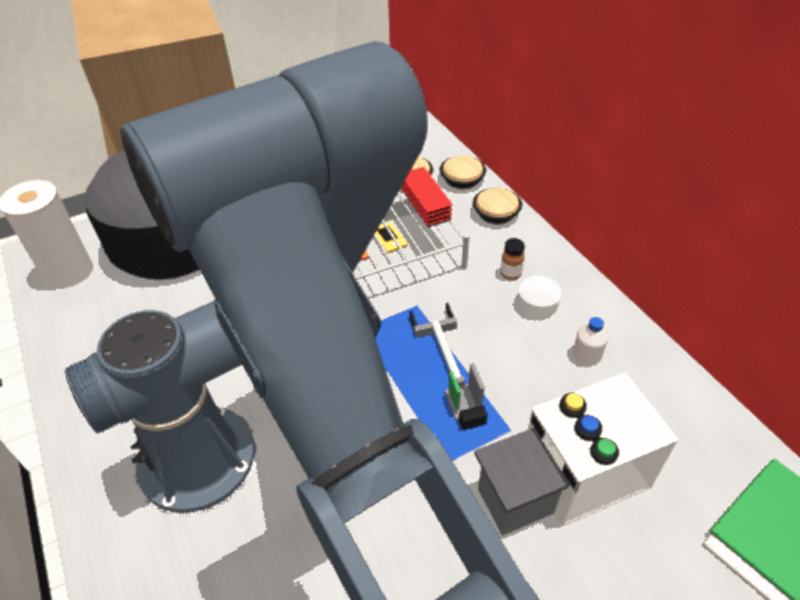

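The top view shows yellow (278,274) and orange (272,313) pagers under the rack. Blue is not visible. The reacher lies on the mat with its jaws pointing to +y, and the station is at (610,290) with keys in the order yellow, blue, green.

```bash
cat > h.py <<'E'
import numpy as np,cv2
from rig import robot,cams
from scipy.spatial.transform import Rotation as R
def proj(c,P):
    P=np.atleast_2d(P);E=np.linalg.inv(c["extrinsics"]);p=P@E[:3,:3].T+E[:3,3];q=p@c["intrinsics"].T;return q[:,:2]/q[:,2:]
def ray(c,uv,z):
    uv=np.atleast_2d(uv).astype(float);d=np.c_[uv,np.ones(len(uv))]@np.linalg.inv(c["intrinsics"]).T@c["extrinsics"][:3,:3].T
    o=c["extrinsics"][:3,3];return o+d*((z-o[2])/d[:,2])[:,None]
def pts(c):
    v,u=np.mgrid[:384,:512];z=c["range_z"];p=np.stack([u*z,v*z,z],-1)@np.linalg.inv(c["intrinsics"]).T
    return p@c["extrinsics"][:3,:3].T+c["extrinsics"][:3,3]
def mask(c,lo,hi,box=None):
    h=cv2.cvtColor(c["color"],cv2.COLOR_RGB2HSV);m=cv2.inRange(h,np.array(lo),np.array(hi))
    if box: 
        k=np.zeros_like(m);k[box[1]:box[3],box[0]:box[2]]=255;m&=k
    return m
def save(c,name,box=None,s=1):
    im=c["color"][:,:,::-1]
    if box: im=im[box[1]:box[3],box[0]:box[2]]
    cv2.imwrite("pics/"+name,cv2.resize(im,None,fx=s,fy=s,interpolation=cv2.INTER_CUBIC))
E
python3 - <<'E'
from h import *
c=cams.camera("top");P=pts(c)
print("base px",proj(c,[0,0,0]))
def blobs(n,lo,hi,mn=15):
    m=mask(c,lo,hi);k,l,s,ce=cv2.connectedComponentsWithStats(m)
    for i in range(1,k):
        if s[i,4]>=mn:
            q=P[l==i];print(n,s[i].tolist(),ce[i].round(1),"med",np.median(q,0).round(3), "z95",np.percentile(q[:,2],[5,95]).round(3))
blobs("blue",(105,120,60),(125,255,255));blobs("yel",(20,120,80),(32,255,255));blobs("or",(8,150,120),(19,255,255));blobs("green",(50,100,50),(80,255,255));blobs("red",(0,150,100),(4,255,255),100)
save(c,"rack.png",(130,120,240,275),5); save(c,"st.png",(225,120,430,240),3.9)
E
```

```text
base px [[273.43151249 346.5841547 ]]
blue [322, 115, 7, 7, 45] [325. 118.] med [ 0.766 -0.163  0.106] z95 [0.1   0.111]
blue [389, 167, 9, 9, 64] [393.2 171.1] med [ 0.565 -0.363  0.184] z95 [0.175 0.189]
blue [239, 190, 102, 41, 3029] [286.2 213.4] med [ 0.445 -0.029  0.001] z95 [-0.004  0.007]
blue [281, 191, 29, 6, 91] [296.4 192.9] med [ 0.523 -0.078  0.001] z95 [-0.004  0.007]
yel [375, 165, 9, 9, 63] [378.9 169.3] med [ 0.57  -0.319  0.184] z95 [0.175 0.188]
yel [165, 168, 26, 9, 119] [179.1 170.7] med [0.596 0.333 0.012] z95 [0.008 0.017]
yel [165, 177, 26, 7, 116] [177.5 180.8] med [0.557 0.343 0.011] z95 [0.003 0.018]
or [162, 193, 25, 5, 51] [175.1 194.5] med [0.509 0.347 0.013] z95 [0.006 0.018]
or [178, 199, 8, 4, 18] [181.3 200.3] med [0.489 0.331 0.012] z95 [0.008 0.018]
or [161, 203, 24, 5, 47] [174.4 205.1] med [0.471 0.339 0.012] z95 [0.009 0.018]
green [418, 88, 53, 59, 2148] [443.7 117.2] med [ 0.804 -0.604  0.024] z95 [0.019 0.03 ]
green [403, 169, 9, 9, 63] [407.2 172.9] med [ 0.56  -0.408  0.184] z95 [0.175 0.189]
green [309, 204, 15, 6, 37] [315.4 206.5] med [ 0.465 -0.133  0.078] z95 [0.066 0.084]
red [154, 130, 49, 23, 884] [178.  140.8] med [0.667 0.326 0.134] z95 [0.127 0.139]
red [138, 238, 51, 25, 962] [163.5 250.2] med [0.309 0.357 0.121] z95 [0.116 0.126]
```

View pics/rack.png

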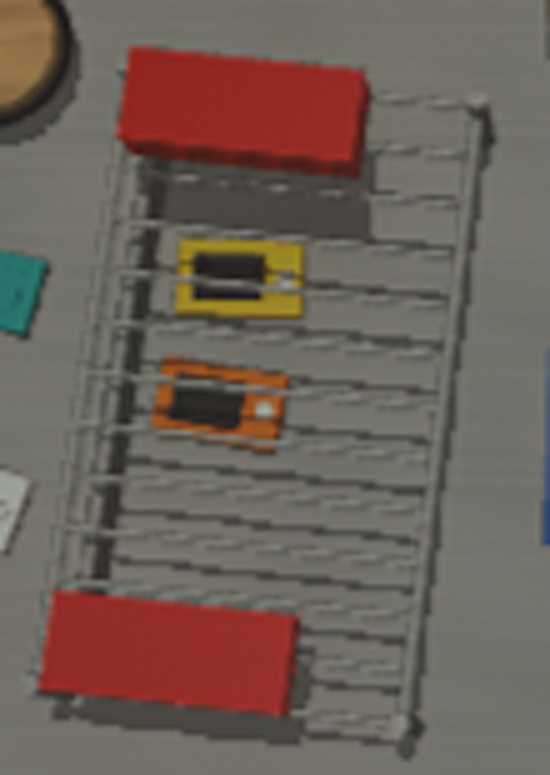

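View pics/st.png

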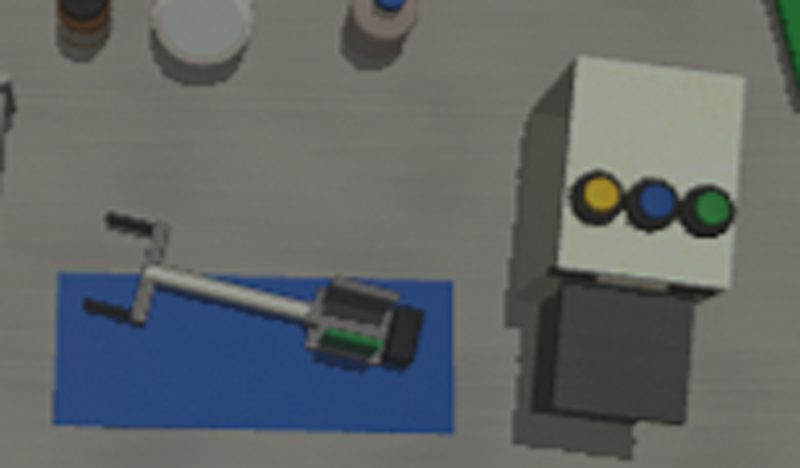

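```bash
python3 - <<'E'
from h import *
c=cams.camera("top")
save(c,"re.png",(240,165,340,225),8); save(c,"st2.png",(355,125,425,235),5.4)
c=cams.camera("side");save(c,"sre.png",(240,180,330,280),6);save(c,"srk.png",(220,100,310,200),6)
E
```

```text
(no output)
```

View pics/re.png

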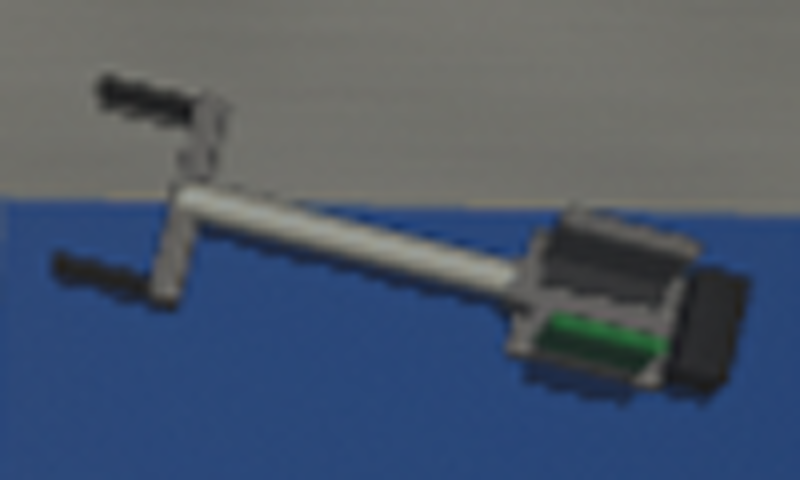

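View pics/st2.png

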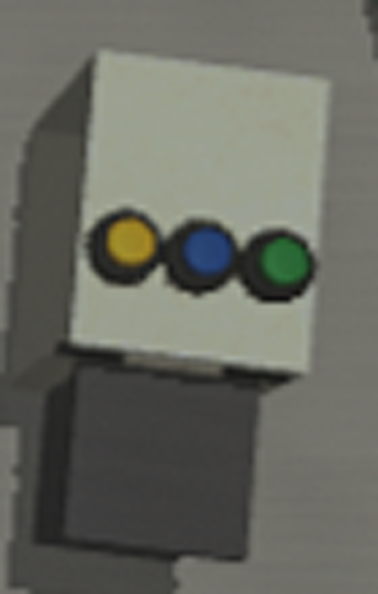

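View pics/sre.png

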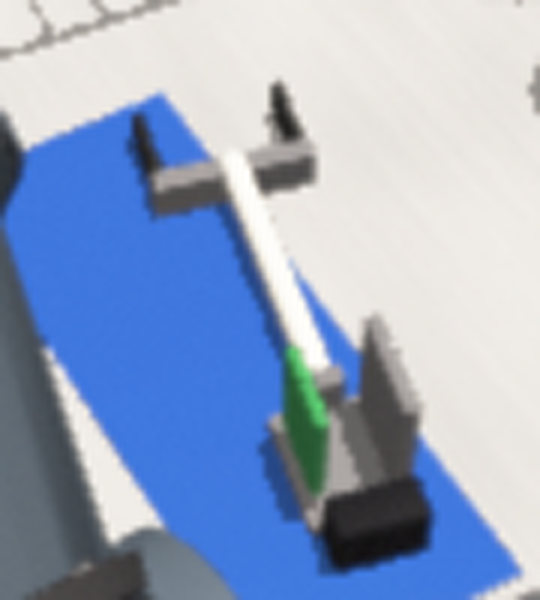

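View pics/srk.png

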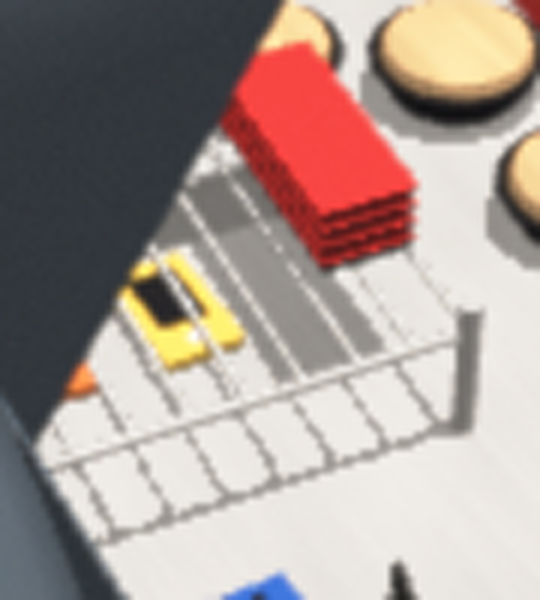

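```bash
python3 - <<'E'
from h import *
c=cams.camera("top")
def r(n,pts,z,s,ox,oy):
    uv=(np.array(pts,float)+.5)/s-.5+[ox,oy]
    p=ray(c,uv,z);print(n,p[:,:2].round(4).tolist());return p
g=r("grey",[(572,210),(700,245)],.082,8,240,165)
t=r("green",[(555,317),(665,347)],.080,8,240,165)
sh=r("shaft",[(190,200),(515,280)],.03,8,240,165)
p1=r("padU",[(100,87),(190,113)],.0255,8,240,165);p2=r("padL",[(57,265),(145,292)],.0255,8,240,165)
for q in (g,t,sh,p1,p2):
    d=q[0]-q[1];print(np.degrees(np.arctan2(d[1],d[0])),np.linalg.norm(d))
print("tipsmid",(p1[0]+p2[0])/2, "gt mid",(g.mean(0)+t.mean(0))/2)
r("roof",[(100,50),(330,80),(307,374),(72,345)],.162,5.4,355,125)
r("ledge",[(75,370),(258,392),(245,558),(65,540)],.125,5.4,355,125)
r("keys",[(131,241),(207,250),(285,259)],.184,5.4,355,125)
r("rackposts top",[(477,102),(407,725)],.1,5,130,120)
r("wire",[(473,140),(413,690)],.08,5,130,120)
r("yel",[(180,240),(304,240),(302,317),(176,315)],.012,5,130,120)
r("or",[(167,357),(288,377),(276,452),(153,432)],.012,5,130,120)
r("lids",[(201,25)],.05,3.9,225,120)
m=mask(c,(105,120,60),(125,255,255),(230,180,350,240));k=cv2.findContours(m,0,2)[0];k=max(k,key=cv2.contourArea)
r("mat",cv2.boxPoints(cv2.minAreaRect(k)),0,1,0,0)
E
```

```text
grey [[0.5166, -0.1181], [0.5026, -0.1717]]
green [[0.4714, -0.111], [0.4595, -0.1569]]
shaft [[0.5279, 0.0418], [0.4949, -0.0997]]
padU [[0.5785, 0.0819], [0.5675, 0.0423]]
padL [[0.499, 0.0992], [0.4877, 0.0607]]
75.33957473299405 0.05540679897493008
75.44834972106717 0.047426098286250065
76.88642168223963 0.14521666705830266
74.50798632720903 0.04115263879548177
73.68192104099117 0.0400770438252487
tipsmid [0.5387289  0.09055511 0.0255    ] gt mid [ 0.48749368 -0.13940225  0.081     ]
roof [[0.6929, -0.3102], [0.6766, -0.4478], [0.4973, -0.4261], [0.5123, -0.2886]]
ledge [[0.5041, -0.2996], [0.4925, -0.4096], [0.3922, -0.3978], [0.4012, -0.2909]]
keys [[0.5703, -0.3189], [0.5656, -0.363], [0.561, -0.4082]]
rackposts top [[0.6829, 0.1743], [0.2668, 0.2071]]
wire [[0.6621, 0.1779], [0.2896, 0.2061]]
yel [[0.6047, 0.3895], [0.6062, 0.3016], [0.5505, 0.3006], [0.5504, 0.3895]]
or [[0.5202, 0.3942], [0.5074, 0.3086], [0.4541, 0.3146], [0.4668, 0.4011]]
lids [[0.7524, -0.0]]
mat [[0.3933, 0.1252], [0.5315, 0.1254], [0.5291, -0.2342], [0.3908, -0.2289]]
```

```bash
cat > g.py <<'E'
import sys
from h import *
def go(x,y,z,yawdeg):
    o=robot.get_obs();p=o["position"];M=R.from_quat(o["tool_rot"]).as_matrix()
    d=M.T@(np.array([x,y,z])-p);yaw=np.arctan2(M[1,0],M[0,0]);t=-(np.radians(yawdeg)-yaw);t=(t+np.pi)%(2*np.pi)-np.pi
    print("now",p.round(4),"yaw",np.degrees(yaw).round(1),"w",round(o["grip_width"],4),"t",round(o["time"],2),"F",o["ft_force"].round(1)," => shift",d.round(4),"turn",round(t,4),"q",o["q"].round(2))
if __name__=="__main__": go(*map(float,sys.argv[1:5]))
E
python3 g.py 0.487 -0.14 0.22 76.7
```

```text
now [ 0.1599 -0.6039  0.2222] yaw 14.8 w 0.0868 t 0.3 F [-0.1 -0.2  0.3]  => shift [ 0.4349 -0.3648  0.0025] turn -1.0799 q [-1.49  0.53  1.43 -0.    1.18 -0.18]
```

Request:
{"fn": "send_rows", "kwargs": {"steps": [0.087,0.054,-0.0456,0,-0.135,0.087,0.108,-0.091,0,-0.27,0.087,0.163,-0.137,0,-0.405,0.087,0.217,-0.182,0,-0.54,0.087,0.272,-0.228,0,-0.675,0.087,0.326,-0.274,0,-0.81,0.087,0.38,-0.319,0,-0.945,0.087,0.435,-0.365,0.0,-1.08]}}

```text
time: 1.3
position: [0.449, -0.1937, 0.2228]
tool_rot: [0.783, 0.622, 0.0, 0.0]
ft_force: [1.8, -1.2, -0.5]
grip_width: 0.087
```

```bash
python3 g.py 0.487 -0.14 0.15 76.7; python3 - <<'E'
from h import *
c=cams.camera("side");save(c,"s1.png",None,1.5)
E
```

```text
now [ 0.449  -0.1937  0.2228] yaw 76.9 w 0.087 t 1.3 F [ 1.8 -1.2 -0.5]  => shift [0.0609 0.0249 0.0728] turn 0.0043 q [-0.64  0.34  1.77  0.    1.03 -0.41]
```

View pics/s1.png

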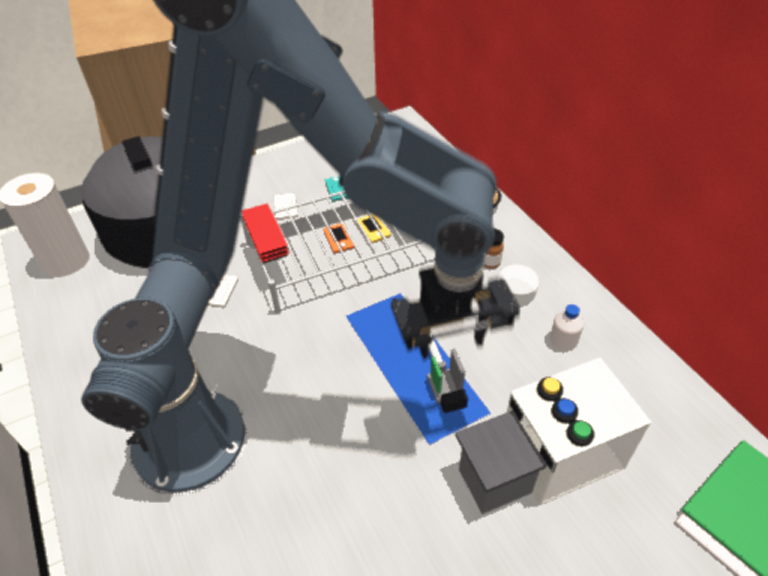

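```bash
python3 - <<'E'
from h import *
c=cams.camera("side")
def r(n,pts,z,s,ox,oy):
    uv=(np.array(pts,float)+.5)/s-.5+[ox,oy]
    p=ray(c,uv,z);print(n,p[:,:2].round(4).tolist());return p
r("grey",[(374,318),(416,410)],.082,6,240,180)
r("green",[(292,348),(324,436)],.080,6,240,180)
r("pads",[(138,117),(275,88)],.0255,6,240,180)
r("keys",np.array([(551,384),(566,408),(582,430)]),.184,1.5,0,0)
r("roof",np.array([(600,360),(647,421),(558,464),(513,401)]),.162,1.5,0,0)
r("ledge",np.array([(458,433),(515,414),(545,458),(487,479)]),.125,1.5,0,0)
E
```

```text
grey [[0.515, -0.1156], [0.5028, -0.171]]
green [[0.4715, -0.11], [0.4579, -0.1609]]
pads [[0.5025, 0.0994], [0.5798, 0.0803]]
keys [[0.571, -0.3186], [0.5628, -0.367], [0.5587, -0.4107]]
roof [[0.6907, -0.3116], [0.6741, -0.4424], [0.4993, -0.4307], [0.5068, -0.3043]]
ledge [[0.4071, -0.2929], [0.5123, -0.3104], [0.5055, -0.4007], [0.4024, -0.3842]]
```

Request:
{"fn": "send_rows", "kwargs": {"steps": [0.087,0.03,0.012,0.0,0.0,0.087,0.061,0.025,0.03,0.0,0.087,0.061,0.025,0.073,0.0,0.087,0.061,0.025,0.073,0.0,0.087,0.061,0.025,0.073,0.0]}}

```text
time: 2.02
position: [0.4884, -0.137, 0.1507]
tool_rot: [0.782, 0.624, 0.001, -0.0]
ft_force: [0.1, -0.4, 0.3]
grip_width: 0.087
```

Request:
{"fn": "send_rows", "kwargs": {"steps": [0.087,-0.003,0.001,0.05,0.0,0.087,-0.003,0.001,0.09,0.0,0.087,-0.003,0.001,0.117,0.0,0.087,-0.003,0.001,0.117,0.0,0.06,-0.003,0.001,0.117,0.0,0.049,-0.003,0.001,0.117,0.0,0.049,-0.003,0.001,0.117,0.0,0.049,-0.003,0.001,0.117,0.0], "force": 25}}

```text
time: 3.02
position: [0.4884, -0.1397, 0.0343]
tool_rot: [0.782, 0.624, 0.001, -0.0]
ft_force: [-3.5, -0.6, 1.3]
grip_width: 0.0551
```

```bash
python3 g.py 0.578 -0.13 0.033 90; python3 - <<'E'
from h import *
c=cams.camera("side");save(c,"s2.png",(150,100,406,300),3)
c=cams.camera("top");save(c,"t2.png",(130,120,386,300),3)
E
```

```text
now [ 0.4884 -0.1397  0.0343] yaw 77.2 w 0.0551 t 3.02 F [-3.5 -0.6  1.3]  => shift [0.0293 0.0852 0.0014] turn -0.2237 q [-0.5   0.69  1.87  0.    0.59 -0.28]
```

View pics/s2.png

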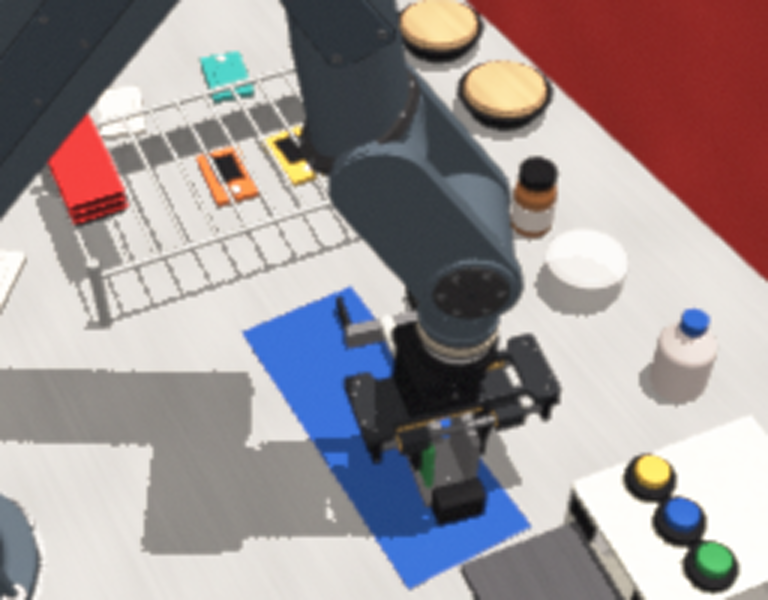

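View pics/t2.png

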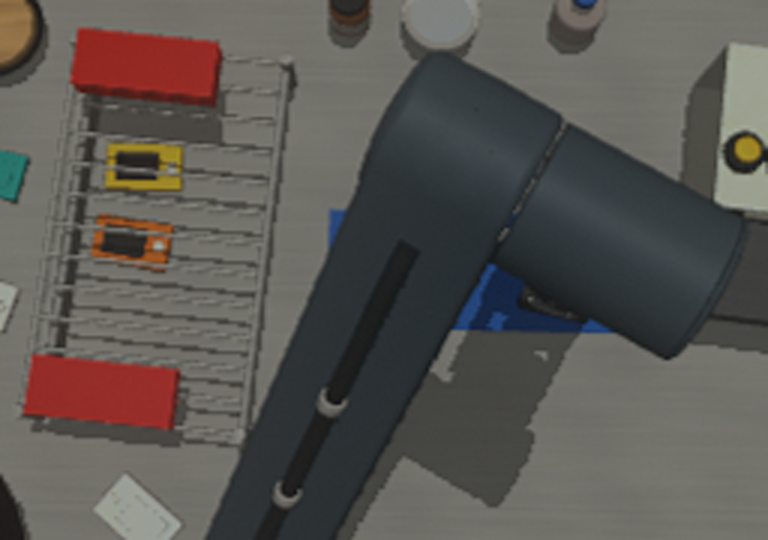

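Fingers straddle the cheeks, still closing at 55 mm. The jaws are visible in the side view at (380,320).

Request:
{"fn": "send_rows", "kwargs": {"steps": [0.049,0,0,0.001,0.0,0.049,0,0,0.001,0.0,0.049,0,0,0.001,0.0,0.049,0,0,0.001,0.0]}}

```text
time: 3.62
position: [0.4887, -0.1395, 0.0338]
tool_rot: [0.782, 0.624, 0.001, -0.0]
ft_force: [-1.1, -0.2, 8.8]
grip_width: 0.0493
```

```bash
python3 g.py 0.578 -0.13 0.034 90
```

```text
now [ 0.4887 -0.1395  0.0338] yaw 77.2 w 0.0493 t 3.62 F [-1.1 -0.2  8.8]  => shift [ 0.0292  0.085  -0.    ] turn -0.2241 q [-0.5   0.69  1.87  0.    0.59 -0.28]
```

Request:
{"fn": "send_rows", "kwargs": {"steps": [0.049,0.005,0.014,-0.001,-0.037,0.049,0.01,0.028,-0.001,-0.074,0.049,0.015,0.042,-0.001,-0.112,0.049,0.02,0.057,-0.001,-0.149,0.049,0.025,0.071,-0.001,-0.187,0.049,0.029,0.085,-0.001,-0.224,0.049,0.029,0.085,-0.001,-0.224]}}

```text
time: 4.5
position: [0.5797, -0.1303, 0.035]
tool_rot: [0.707, 0.707, 0.002, 0.001]
ft_force: [-0.1, 0.6, -4.9]
grip_width: 0.0493
```

```bash
python3 g.py 0.578 0 0.034 90; python3 - <<'E'
from h import *
c=cams.camera("side");save(c,"s3.png",(150,100,406,300),3)
c=cams.camera("top");save(c,"t3.png",(130,120,386,300),3)
E
```

```text
now [ 0.5797 -0.1303  0.035 ] yaw 90.1 w 0.0493 t 4.5 F [-0.1  0.6 -4.9]  => shift [ 0.1303 -0.0015  0.0011] turn 0.0011 q [-0.41  0.75  1.65  0.    0.74 -0.41]
```

View pics/s3.png

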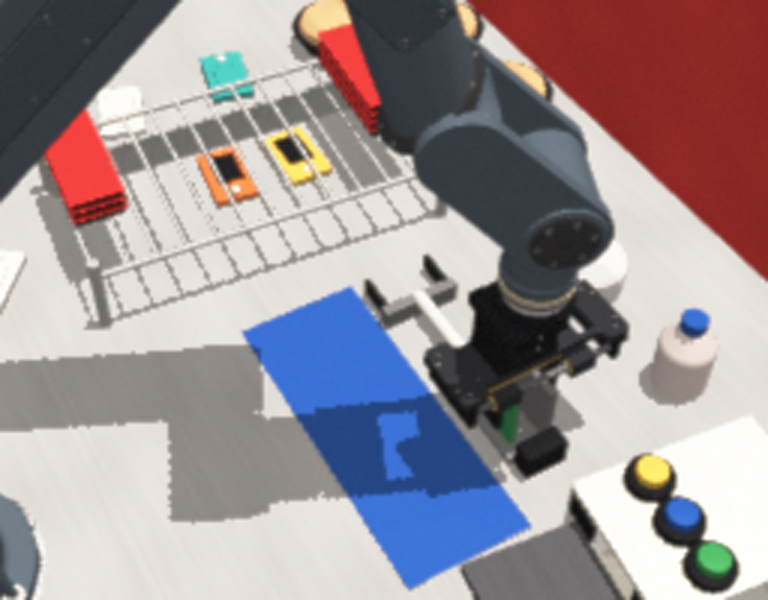

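View pics/t3.png

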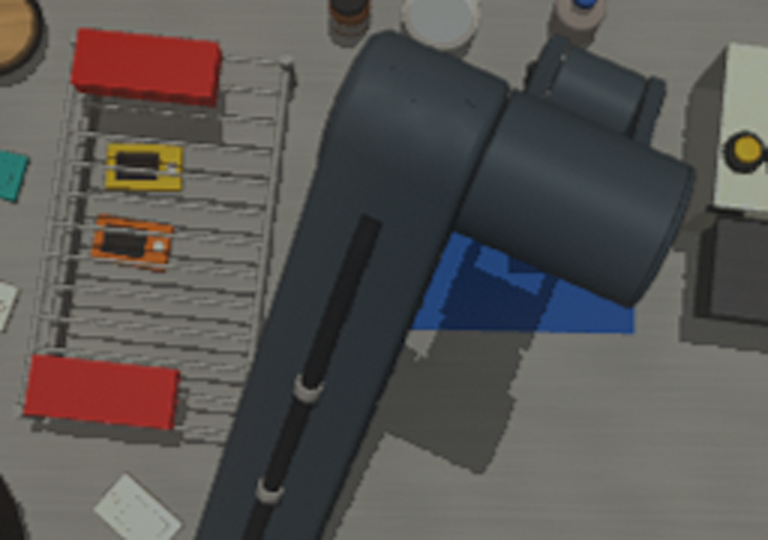

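```bash
python3 - <<'E'
from h import *
c=cams.camera("side");save(c,"s3z.png",(260,170,320,220),12)
def r(n,pts,z,s,ox,oy):
    uv=(np.array(pts,float)+.5)/s-.5+[ox,oy]
    p=ray(c,uv,z);print(n,p[:,:2].round(4).tolist());return p
r("pads",[(370,282),(428,260)],.026,3,150,100)
r("yel",np.array([(265,140),(302,127),(331,172),(294,183)]),.012,3,150,100)
r("or",np.array([(198,154),(232,147),(257,193),(223,204)]),.012,3,150,100)
E
```

```text
pads [[0.5446, 0.1028], [0.619, 0.0993]]
yel [[0.5575, 0.3897], [0.6101, 0.3885], [0.6014, 0.296], [0.5524, 0.3013]]
or [[0.4724, 0.4081], [0.5153, 0.3986], [0.505, 0.308], [0.4607, 0.3113]]
```

View pics/s3z.png

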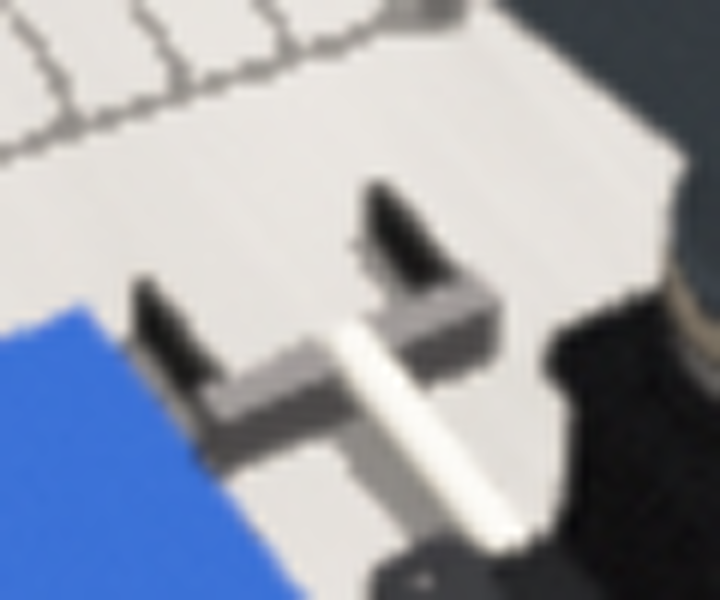

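Request:
{"fn": "send_rows", "kwargs": {"steps": [0.049,0.02,0,0,0,0.049,0.05,0,0.0005,0,0.049,0.08,0,0.0005,0,0.049,0.11,0,0.0005,0,0.049,0.14,0,0.0005,0,0.049,0.17,0,0.0005,0,0.049,0.2,0,0.0005,0,0.049,0.225,0,0.0005,0]}}

```text
time: 5.65
position: [0.5755, 0.0974, 0.0348]
tool_rot: [0.707, 0.707, 0.001, -0.002]
ft_force: [-0.1, -0.7, -4.6]
grip_width: 0.0493
```

```bash
python3 g.py 0.578 0.095 0.0345 90; python3 - <<'E'
from h import *
c=cams.camera("side");save(c,"s4.png",(190,100,360,220),4.6)
c=cams.camera("top");save(c,"t4.png",(130,120,300,240),4.6)
E
```

```text
now [0.5755 0.0974 0.0348] yaw 90.0 w 0.0493 t 5.65 F [-0.1 -0.7 -4.6]  => shift [-0.0024  0.0025  0.0003] turn 0.0005 q [-0.03  0.74  1.67  0.    0.73 -0.03]
```

View pics/s4.png

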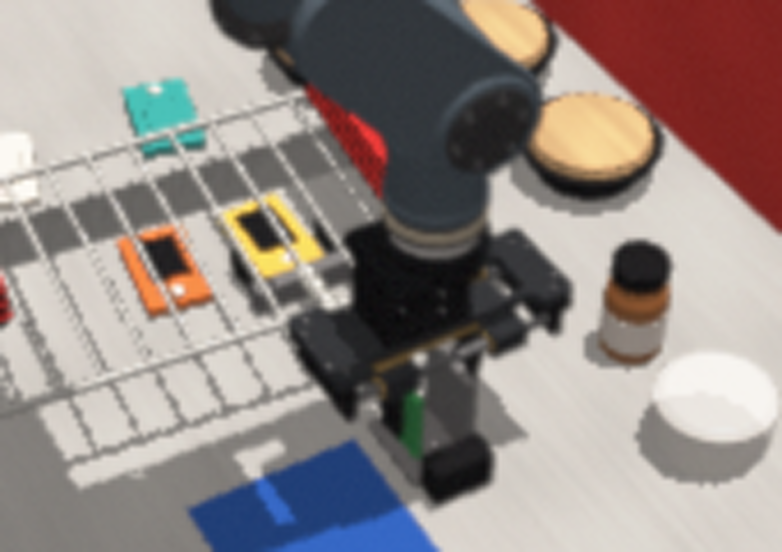

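View pics/t4.png

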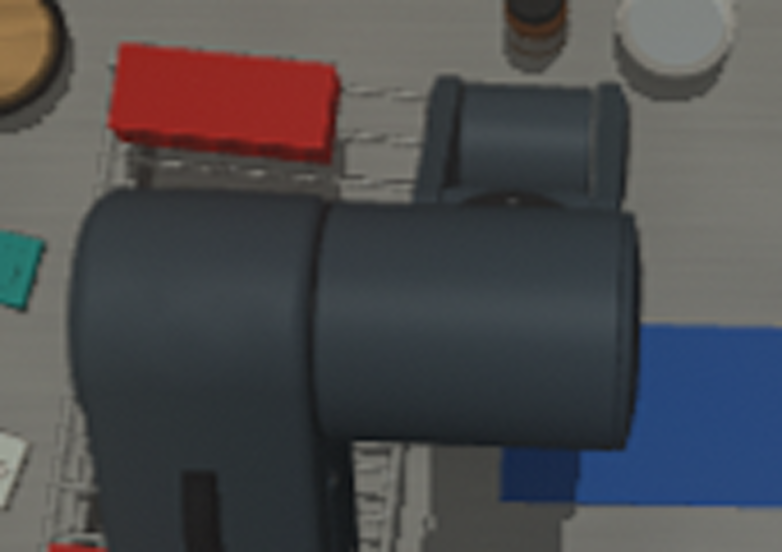

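The jaws straddle the yellow pager (side view 265,240). Closing the trigger.

Request:
{"fn": "send_rows", "kwargs": {"steps": [0.046,0,0.003,0,0,0.043,0,0.004,0,0,0.041,0,0.006,0,0,0.039,0,0.007,0,0,0.037,0,0.008,0,0,0.036,0,0.008,0,0,0.036,0,0.008,0,0,0.036,0,0.008,0,0], "force": 35}}

```text
time: 6.75
position: [0.5834, 0.0987, 0.0349]
tool_rot: [0.706, 0.708, 0.001, -0.002]
ft_force: [0.7, -0.9, -3.5]
grip_width: 0.0374
```

```bash
python3 g.py 0.6 -0.16 0.0345 90; python3 - <<'E'
from h import *
c=cams.camera("side");save(c,"s5.png",(190,100,360,220),4.6)
E
```

```text
now [0.5834 0.0987 0.0349] yaw 90.2 w 0.0374 t 6.75 F [ 0.7 -0.9 -3.5]  => shift [-0.2587  0.0158 -0.0006] turn 0.0029 q [-0.02  0.75  1.65  0.01  0.75 -0.03]
```

View pics/s5.png

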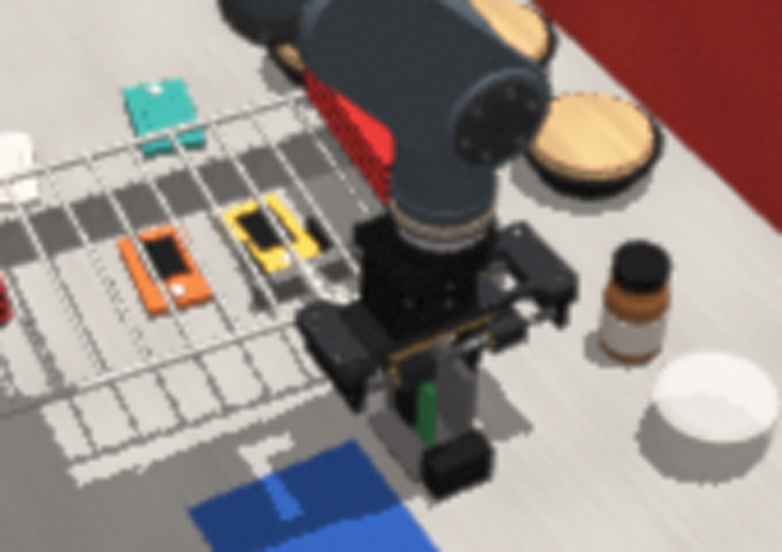

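Request:
{"fn": "send_rows", "kwargs": {"steps": [0.036,-0.02,0.0,0,0,0.036,-0.05,0.0,0,0,0.036,-0.08,0.0,0,0,0.036,-0.11,0,0,0,0.036,-0.14,0,0,0,0.036,-0.17,0,0,0,0.036,-0.2,0,0,0,0.036,-0.2,0,0,0]}}

```text
time: 7.8
position: [0.5839, -0.1046, 0.0344]
tool_rot: [0.707, 0.707, 0.001, -0.001]
ft_force: [0.6, -0.9, -2.3]
grip_width: 0.0372
```

```bash
python3 g.py 0.62 -0.17 0.0345 90; python3 - <<'E'
from h import *
c=cams.camera("side");save(c,"s6.png",(190,100,360,220),4.6)
E
```

```text
now [ 0.5839 -0.1046  0.0344] yaw 90.0 w 0.0372 t 7.8 F [ 0.6 -0.9 -2.3]  => shift [-0.0655  0.036  -0.0003] turn 0.0003 q [-0.37  0.75  1.64  0.    0.75 -0.37]
```

View pics/s6.png

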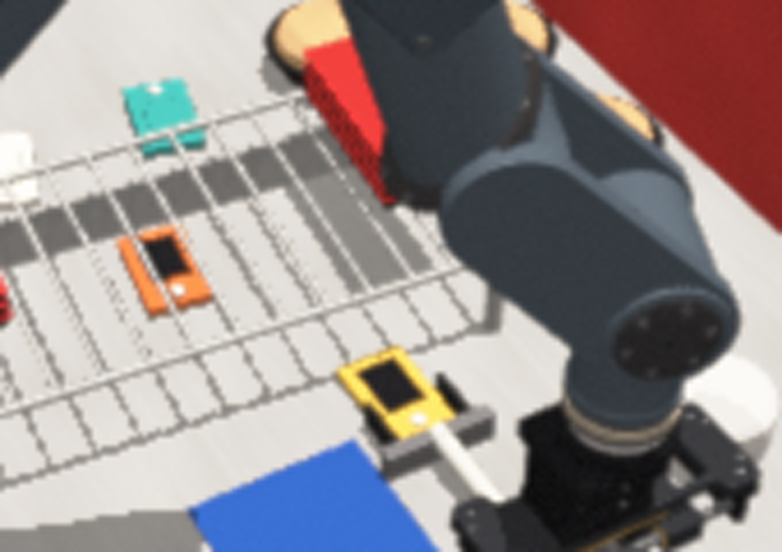

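Request:
{"fn": "send_rows", "kwargs": {"steps": [0.036,-0.01,0.01,0,0,0.036,-0.02,0.02,0,0,0.036,-0.03,0.03,0,0,0.036,-0.036,0.036,0,0,0.036,-0.036,0.036,0,0,0.042,-0.036,0.034,0,0,0.049,-0.036,0.031,0,0,0.049,-0.036,0.031,0,0]}}

```text
time: 8.85
position: [0.615, -0.1393, 0.0342]
tool_rot: [0.707, 0.707, 0.001, -0.001]
ft_force: [0.4, -0.0, -2.2]
grip_width: 0.0504
```

Request:
{"fn": "send_rows", "kwargs": {"steps": [0.049,0,0,0,0,0.049,0,0,0,0,0.049,-0.015,0,0,0,0.049,-0.03,0,0,0,0.049,-0.045,0,0,0,0.049,-0.052,0,0,0,0.049,-0.052,0,0,0]}}

```text
time: 9.72
position: [0.6151, -0.1932, 0.0342]
tool_rot: [0.707, 0.707, 0.0, -0.0]
ft_force: [-0.9, -2.0, 1.7]
grip_width: 0.0491
```

```bash
python3 g.py 0.53 -0.17 0.0345 90; python3 - <<'E'
from h import *
c=cams.camera("side");save(c,"s7.png",(190,100,360,220),4.6)
E
```

```text
now [ 0.6151 -0.1932  0.0342] yaw 90.0 w 0.0491 t 9.72 F [-0.9 -2.   1.7]  => shift [ 0.0232 -0.0851 -0.0003] turn 0.0002 q [-0.48  0.79  1.51  0.    0.84 -0.48]
```

View pics/s7.png

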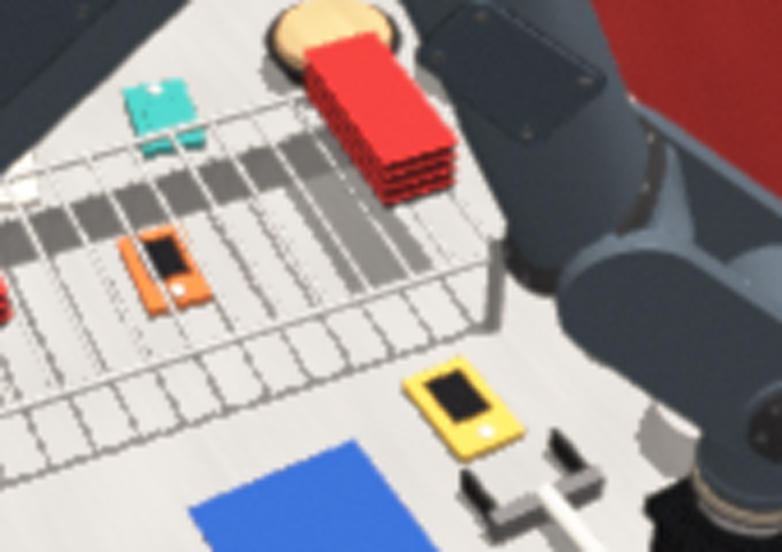

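Request:
{"fn": "send_rows", "kwargs": {"steps": [0.049,0.003,-0.03,0,0,0.049,0.006,-0.065,0,0.02,0.049,0.01,-0.1,0,0.04,0.049,0.015,-0.135,0,0.06,0.049,0.025,-0.16,0,0.08,0.049,0.05,-0.173,0,0.1,0.049,0.08,-0.177,0,0.122,0.049,0.1,-0.177,0,0.122]}}

```text
time: 10.78
position: [0.4377, -0.0922, 0.0342]
tool_rot: [0.748, 0.663, 0.0, 0.0]
ft_force: [-0.1, -1.4, -2.1]
grip_width: 0.0491
```

```bash
python3 g.py 0.458 0.111 0.0345 83; python3 - <<'E'
from h import *
c=cams.camera("side");save(c,"s8.png",(190,100,360,220),4.6)
E
```

```text
now [ 0.4377 -0.0922  0.0342] yaw 83.1 w 0.0491 t 10.78 F [-0.1 -1.4 -2.1]  => shift [ 0.2042 -0.0042 -0.0003] turn 0.0021 q [-0.46  0.65  2.02  0.    0.47 -0.34]
```

View pics/s8.png

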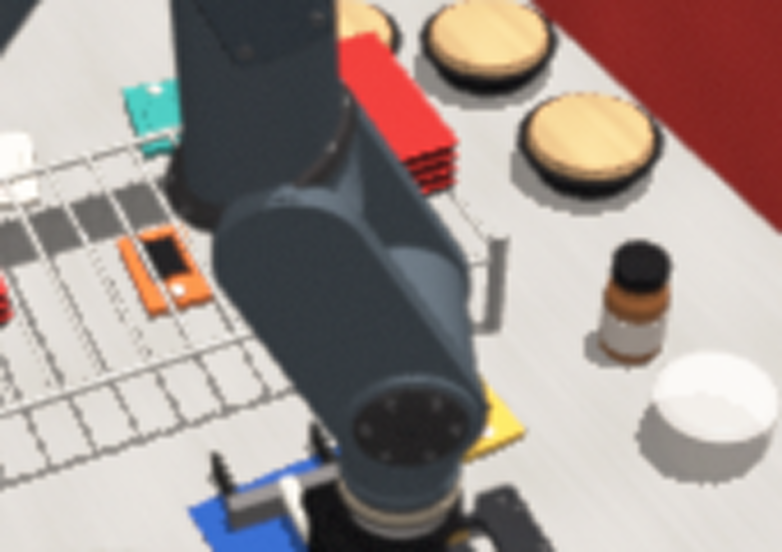

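```bash
python3 - <<'E'
from h import *
c=cams.camera("side")
uv=(np.array([(216,457),(319,427)])+.5)/4.6-.5+[190,100];p=ray(c,uv,.026);print(p.round(4),p.mean(0))
o=robot.get_obs();print(o["position"][:2]+.2375*np.array([np.cos(np.radians(83.1)),np.sin(np.radians(83.1))]))
E
```

```text
[[0.4272 0.1424 0.026 ]
 [0.5062 0.1312 0.026 ]] [0.46673005 0.13677469 0.026     ]
[0.46579681 0.14471666]
```

Request:
{"fn": "send_rows", "kwargs": {"steps": [0.049,0.02,-0.001,0,0,0.049,0.045,-0.002,0,0,0.049,0.075,-0.003,0,0,0.049,0.105,-0.004,0,0,0.049,0.135,-0.004,0,0,0.049,0.165,-0.004,0,0,0.049,0.19,-0.004,0,0,0.049,0.203,-0.004,0,0]}}

```text
time: 11.88
position: [0.4579, 0.1116, 0.0342]
tool_rot: [0.747, 0.665, 0.0, -0.001]
ft_force: [-1.1, -1.4, -4.1]
grip_width: 0.0492
```

```bash
python3 g.py 0.458 0.111 0.0345 83; python3 - <<'E'
from h import *
c=cams.camera("side");save(c,"s9.png",(190,100,360,220),4.6)
E
```

```text
now [0.4579 0.1116 0.0342] yaw 83.3 w 0.0492 t 11.88 F [-1.1 -1.4 -4.1]  => shift [-0.0005  0.0002 -0.0003] turn 0.0054 q [0.   0.67 1.96 0.   0.52 0.11]
```

View pics/s9.png

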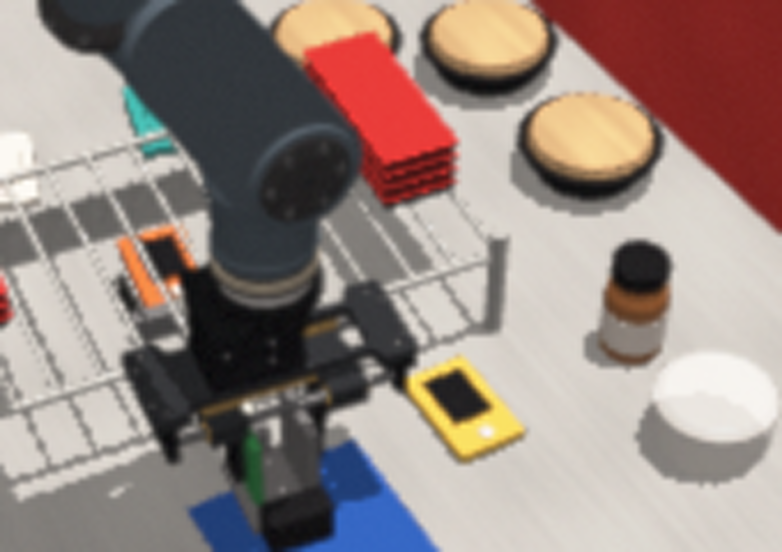

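The left pad sits just outside the orange pager's left edge (125,290) and the pager hasn't moved. Closing, then pulling out.

Request:
{"fn": "send_rows", "kwargs": {"steps": [0.046,0,0.001,0,0,0.043,0,0.002,0,0,0.041,0,0.003,0,0,0.039,0,0.004,0,0,0.037,0,0.005,0,0,0.036,0,0.005,0,0,0.036,0,0.005,0,0,0.036,0,0.005,0,0]}}

```text
time: 12.92
position: [0.4634, 0.1117, 0.0344]
tool_rot: [0.747, 0.665, 0.001, -0.0]
ft_force: [1.1, -1.2, -1.5]
grip_width: 0.0373
```

Request:
{"fn": "send_rows", "kwargs": {"steps": [0.036,-0.02,0.0,0,0,0.036,-0.05,0.0,0,0,0.036,-0.08,0.0,0,0,0.036,-0.11,0,0,0,0.036,-0.14,0,0,0,0.036,-0.17,0,0,0,0.036,-0.2,0,0,0,0.036,-0.2,0,0,0]}}

```text
time: 13.92
position: [0.4399, -0.0884, 0.0343]
tool_rot: [0.748, 0.664, 0.001, -0.0]
ft_force: [-0.5, -3.2, 1.8]
grip_width: 0.0373
```

```bash
python3 g.py 0.51 -0.14 0.0345 90; python3 - <<'E'
from h import *
c=cams.camera("side");save(c,"s10.png",(190,100,360,220),4.6)
E
```

```text
now [ 0.4399 -0.0884  0.0343] yaw 83.2 w 0.0373 t 13.93 F [-0.5 -3.2  1.8]  => shift [-0.0429  0.0757 -0.0001] turn -0.1181 q [-0.45  0.65  2.01  0.    0.47 -0.33]
```

View pics/s10.png

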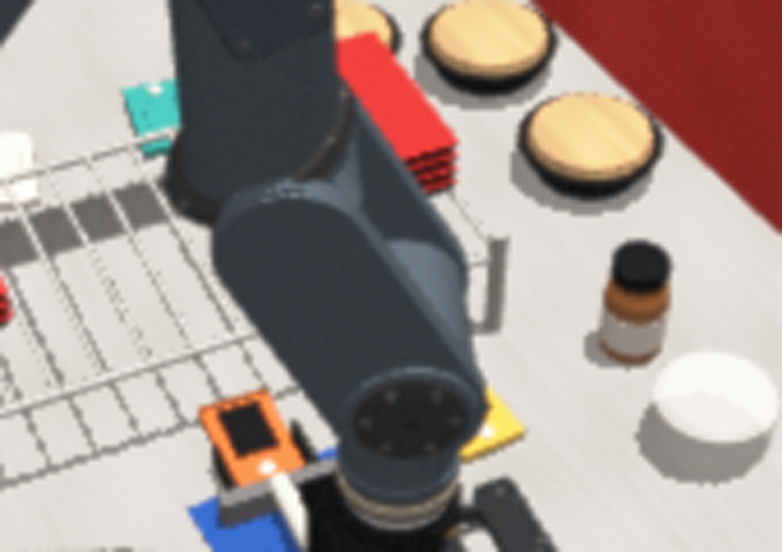

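Request:
{"fn": "send_rows", "kwargs": {"steps": [0.036,-0.01,0.01,0,-0.02,0.036,-0.02,0.025,0,-0.04,0.036,-0.03,0.045,0,-0.06,0.036,-0.035,0.06,0,-0.09,0.036,-0.04,0.078,0,-0.118,0.036,-0.04,0.078,0,-0.118,0.036,-0.04,0.078,0,-0.118]}}

```text
time: 14.85
position: [0.5137, -0.1357, 0.0345]
tool_rot: [0.706, 0.708, 0.001, 0.001]
ft_force: [1.2, 1.3, 0.4]
grip_width: 0.0376
```

Request:
{"fn": "send_rows", "kwargs": {"steps": [0.042,0,-0.003,0,0,0.049,0,-0.005,0,0,0.049,0,-0.005,0,0,0.049,0,-0.005,0,0,0.049,-0.015,-0.005,0,0,0.049,-0.03,-0.005,0,0,0.049,-0.05,-0.005,0,0,0.049,-0.05,-0.005,0,0]}}

```text
time: 15.85
position: [0.5097, -0.1887, 0.0345]
tool_rot: [0.707, 0.707, 0.001, 0.002]
ft_force: [0.6, 0.9, -4.1]
grip_width: 0.0492
```

```bash
python3 g.py 0.44 -0.165 0.0345 90; python3 - <<'E'
from h import *
c=cams.camera("side");save(c,"s11.png",(190,100,360,220),4.6)
E
```

```text
now [ 0.5097 -0.1887  0.0345] yaw 89.9 w 0.0492 t 15.85 F [ 0.6  0.9 -4.1]  => shift [ 0.0236 -0.0697 -0.0004] turn -0.001 q [-0.56  0.71  1.78  0.    0.65 -0.56]
```

View pics/s11.png

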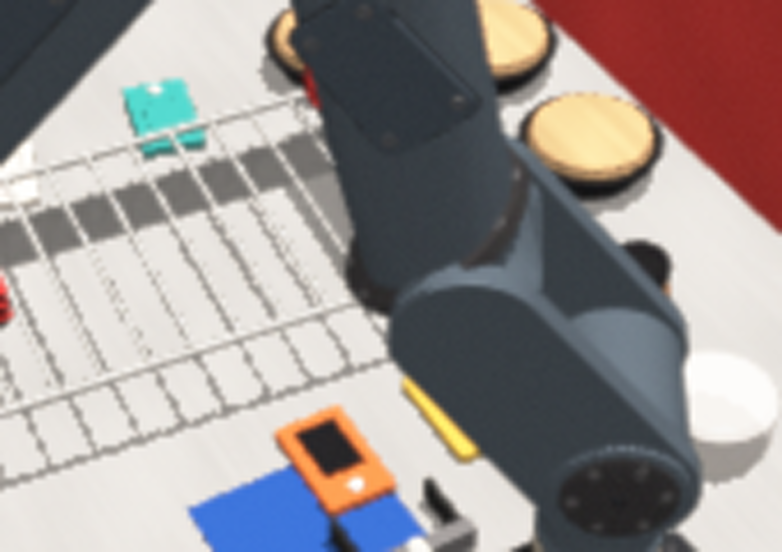

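Request:
{"fn": "send_rows", "kwargs": {"steps": [0.049,-0.007,-0.01,0,0,0.049,-0.007,-0.03,0,-0.03,0.049,-0.007,-0.05,0,-0.06,0.049,-0.003,-0.065,0,-0.1,0.049,0.012,-0.072,0,-0.1,0.049,0.016,-0.072,0,-0.1,0.049,0.016,-0.072,0.001,-0.1]}}

```text
time: 16.77
position: [0.4363, -0.1697, 0.0338]
tool_rot: [0.671, 0.742, 0.001, -0.0]
ft_force: [-3.4, 2.7, 11.6]
grip_width: 0.0492
```

Request:
{"fn": "send_rows", "kwargs": {"steps": [0.052,0,0,0.0005,0,0.06,0,0,0.0005,0,0.07,0,0,0,0,0.087,0,0,0,0,0.087,0,0,0,0,0.087,0,0,0,0]}}

```text
time: 17.52
position: [0.4364, -0.1698, 0.0337]
tool_rot: [0.671, 0.742, 0.001, -0.0]
ft_force: [0.0, 0.0, 0.9]
grip_width: 0.0852
```

```bash
python3 g.py 0.44 -0.165 0.2 90; python3 - <<'E'
from h import *
c=cams.camera("side");save(c,"s12.png",(190,130,360,250),4.6)
E
```

```text
now [ 0.4364 -0.1698  0.0337] yaw 95.8 w 0.0852 t 17.52 F [0.  0.  0.9]  => shift [ 0.0047  0.0044 -0.1662] turn 0.1004 q [-0.61  0.67  1.97  0.01  0.51 -0.72]
```

View pics/s12.png

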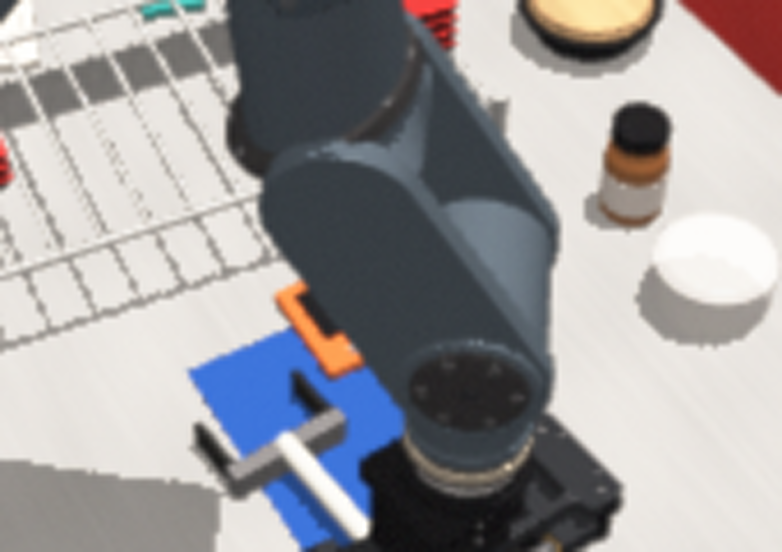

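Reacher released on the mat. Lifting straight up, then moving aside for a clear view.

Request:
{"fn": "send_rows", "kwargs": {"steps": [0.087,0,0,-0.03,0,0.087,0,0,-0.08,0,0.087,0,0,-0.13,0,0.087,0,0,-0.19,0,0.087,0,0,-0.23,0,0.087,0,0,-0.23,0,0.087,0,0,-0.23,0]}}

```text
time: 18.45
position: [0.4352, -0.1697, 0.263]
tool_rot: [0.671, 0.742, 0.001, -0.001]
ft_force: [0.1, 0.1, 0.3]
grip_width: 0.087
```

```bash
python3 g.py 0.44 -0.165 0.2 90; python3 - <<'E'
from h import *
c=cams.camera("side");save(c,"s13.png",None,1.5)
c=cams.camera("top");save(c,"t13.png",None,1.5)
E
```

```text
now [ 0.4352 -0.1697  0.263 ] yaw 95.7 w 0.087 t 18.45 F [0.1 0.1 0.3]  => shift [0.004  0.0053 0.063 ] turn 0.1003 q [-0.61  0.26  1.76  0.    1.12 -0.72]
```

View pics/s13.png

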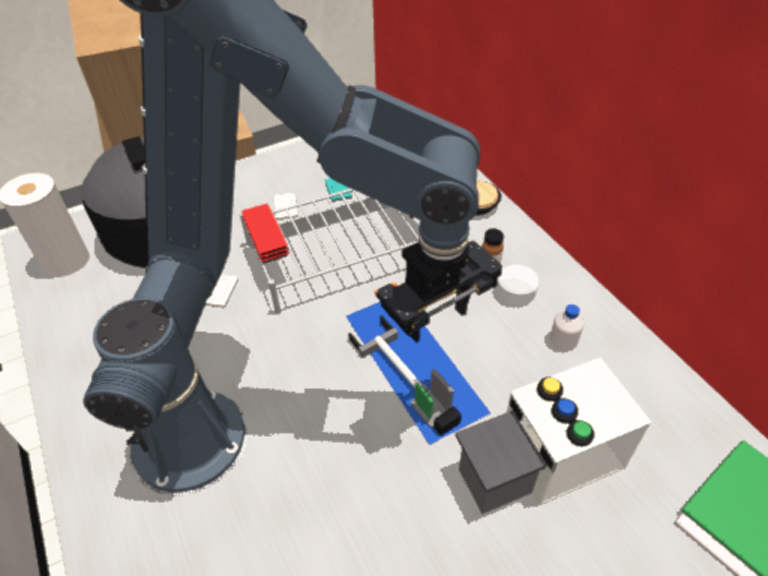

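View pics/t13.png

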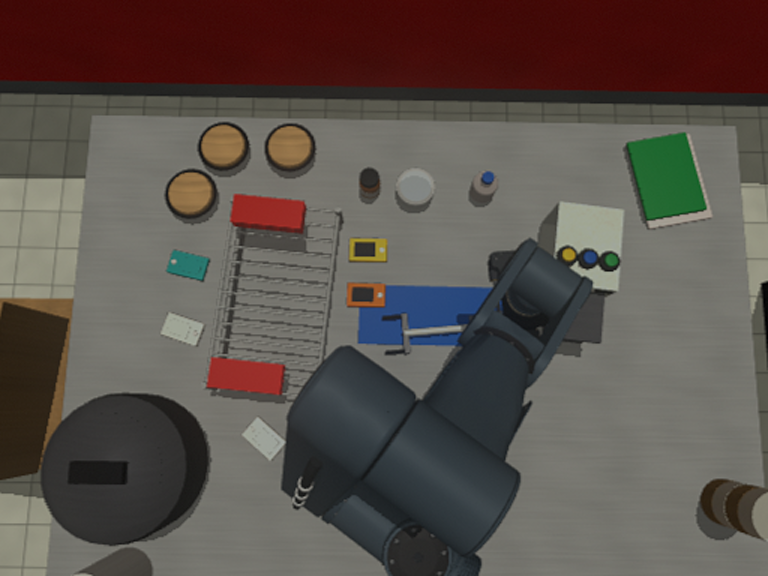

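```bash
cat > pg.py <<'E'
from h import *
def find(c,col,box=None):
    lo,hi={"y":((20,100,70),(33,255,255)),"o":((6,120,90),(19,255,255))}[col]
    m=cv2.morphologyEx(mask(c,lo,hi,box),cv2.MORPH_CLOSE,np.ones((7,7)))
    k=max(cv2.findContours(m,0,2)[0],key=cv2.contourArea)
    cn=cv2.boxPoints(cv2.minAreaRect(k));p=ray(c,cn,.012)[:,:2]
    e=p[1]-p[0],p[2]-p[1];e=max(e,key=np.linalg.norm)
    print(col,p.mean(0).round(4),"len",[np.linalg.norm(p[i]-p[i-1]).round(4) for i in(1,2)],"yaw",np.degrees(np.arctan2(e[1],e[0])).round(1))
if __name__=="__main__":
    c=cams.camera("top");find(c,"y",(200,130,270,210));find(c,"o",(200,130,270,210))
E
python3 pg.py; python3 g.py 0.61 0.088 0.12 90
```

```text
y [0.6136 0.1079] len [np.float64(0.0856), np.float64(0.0547)] yaw -89.0
o [0.5054 0.1108] len [np.float64(0.0881), np.float64(0.0535)] yaw -89.1
now [ 0.435  -0.1696  0.2621] yaw 95.7 w 0.087 t 18.6 F [-0.2  0.8  0. ]  => shift [0.2381 0.2001 0.1429] turn 0.1002 q [-0.61  0.26  1.76  0.    1.12 -0.72]
```

Request:
{"fn": "send_rows", "kwargs": {"steps": [0.087,0.035,0.03,0,0.02,0.087,0.08,0.068,0,0.04,0.087,0.12,0.1,0,0.06,0.087,0.16,0.135,0.02,0.082,0.087,0.2,0.17,0.06,0.082,0.087,0.238,0.204,0.1,0.082,0.087,0.238,0.204,0.143,0.082,0.087,0.238,0.204,0.16,0.082]}}

```text
time: 19.6
position: [0.6108, 0.0892, 0.0983]
tool_rot: [0.7, 0.714, -0.002, -0.006]
ft_force: [0.1, -0.5, -0.5]
grip_width: 0.0869
```

```bash
python3 g.py 0.614 0.088 0.003 91
```

```text
now [0.6108 0.0892 0.0983] yaw 91.1 w 0.0869 t 19.6 F [ 0.1 -0.5 -0.5]  => shift [-0.0017  0.0042  0.0952] turn 0.0022 q [-0.04  0.68  1.55  0.01  0.93 -0.06]
```

Request:
{"fn": "send_rows", "kwargs": {"steps": [0.087,-0.001,0.003,0.04,0,0.087,-0.001,0.003,0.075,0,0.087,-0.001,0.003,0.094,0,0.087,-0.001,0.003,0.095,0,0.087,-0.001,0.003,0.095,0]}}

```text
time: 20.23
position: [0.6136, 0.0884, 0.0044]
tool_rot: [0.7, 0.714, -0.001, -0.005]
ft_force: [-0.5, 0.2, 0.4]
grip_width: 0.0871
```

Request:
{"fn": "send_rows", "kwargs": {"steps": [0.065,0,0,0,0,0.054,0,0,0,0,0.05,0,0,0,0,0.05,0,0,0,0,0.05,0,0,0,0,0.05,0,0,0,0,0.05,0,0,0,0,0.05,0,0,0,0], "force": 30}}

```text
time: 21.22
position: [0.614, 0.0884, 0.0046]
tool_rot: [0.7, 0.714, -0.001, -0.005]
ft_force: [0.4, 0.4, 4.0]
grip_width: 0.0555
```

```bash
python3 g.py 0.614 0.088 0.18 91
```

```text
now [0.614  0.0884 0.0046] yaw 91.1 w 0.0555 t 21.23 F [0.4 0.4 4. ]  => shift [ 0.0004 -0.0014 -0.1754] turn 0.0019 q [-0.04  0.82  1.57  0.01  0.76 -0.06]
```

Request:
{"fn": "send_rows", "kwargs": {"steps": [0.05,0,0,-0.02,0,0.05,0,0,-0.06,0,0.05,0,0,-0.1,0,0.05,0,0,-0.15,0,0.05,0,0,-0.19,0,0.05,0,0,-0.195,0]}}

```text
time: 21.98
position: [0.6173, 0.0875, 0.2039]
tool_rot: [0.7, 0.714, 0.001, -0.002]
ft_force: [0.4, 0.5, -1.5]
grip_width: 0.0556
```

```bash
python3 g.py 0.614 0.088 0.2 91; python3 - <<'E'
from h import *
c=cams.camera("side");save(c,"s14.png",(190,130,360,250),4.6);save(c,"s14b.png",(295,235,440,345),5.4)
c=cams.camera("top");save(c,"t14.png",(360,130,425,232),5.8)
E
```

```text
now [0.6173 0.0875 0.2039] yaw 91.1 w 0.0556 t 21.98 F [ 0.4  0.5 -1.5]  => shift [ 0.0006 -0.0033  0.0039] turn 0.002 q [-0.04  0.55  1.46  0.    1.14 -0.06]
```

View pics/s14.png

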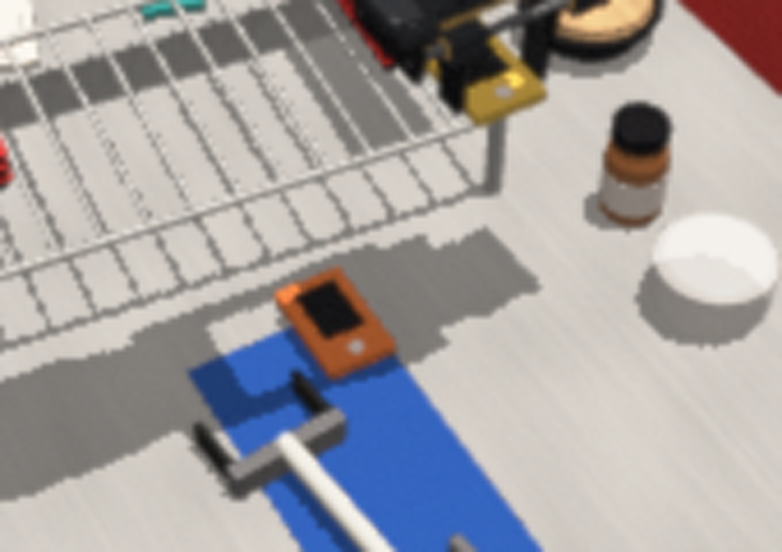

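View pics/s14b.png

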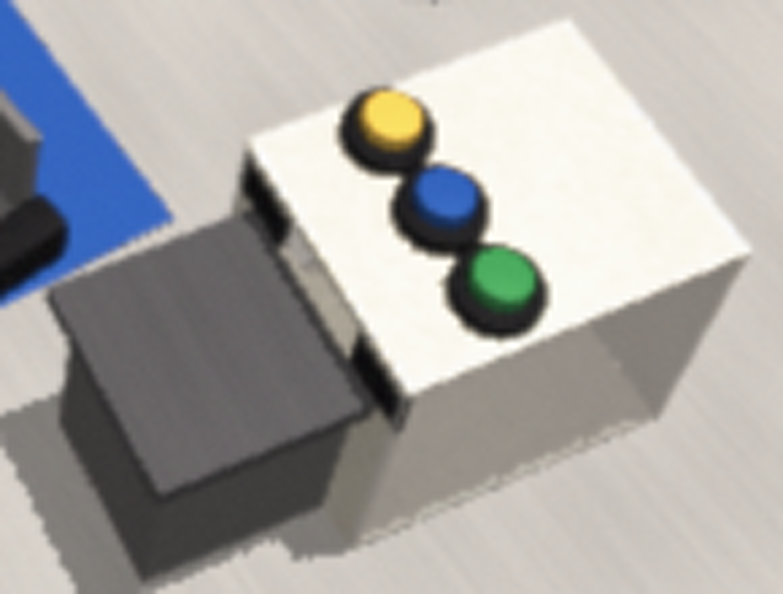

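View pics/t14.png

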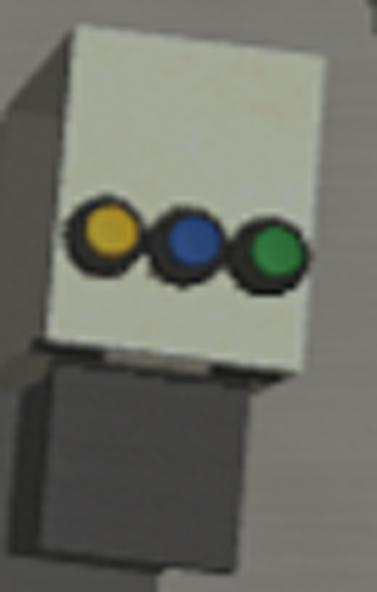

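```bash
python3 - <<'E'
from h import *
from scipy.optimize import least_squares
L=[(-110,55,125),(0,55,125),(0,-55,125),(-110,-55,125)];Rf=[(0,70,162),(180,70,162),(180,-70,162),(0,-70,162)]
S=[(48,295),(243,214),(370,408),(162,495),(248,145),(570,18),(750,252),(405,398)]
T=[(40,548),(52,365),(250,392),(236,572),(45,342),(75,25),(326,58),(300,373)]
W=np.array(L+Rf,float)/1000
cs=cams.camera("side");ct=cams.camera("top")
uS=(np.array(S)+.5)/5.4-.5+[295,235];uT=(np.array(T)+.5)/5.8-.5+[360,130]
def world(v,P=W):
    a=v[2];c,s=np.cos(a),np.sin(a);return np.c_[v[0]+c*P[:,0]-s*P[:,1],v[1]+s*P[:,0]+c*P[:,1],P[:,2]]
for nm,use in(("both",(1,1)),("side",(1,0)),("top",(0,1))):
    f=lambda v:np.concatenate([use[0]*(proj(cs,world(v))-uS).ravel(),use[1]*(proj(ct,world(v))-uT).ravel()])
    r=least_squares(f,[.505,-.356,-.115],loss="soft_l1");print(nm,r.x.round(4),np.degrees(r.x[2]).round(2),abs(r.fun).max().round(2),np.abs(r.fun).mean().round(2))
r=least_squares(lambda v:np.concatenate([(proj(cs,world(v))-uS).ravel(),(proj(ct,world(v))-uT).ravel()]),[.505,-.356,-.115],loss="soft_l1")
k=ray(ct,(np.array([(112,231),(194,240),(278,250)])+.5)/5.8-.5+[360,130],.184)[:,:2]
k2=ray(cs,(np.array([(393,120),(447,195),(505,275)])+.5)/5.4-.5+[295,235],.184)[:,:2]
print(k.round(4).tolist(),k2.round(4).tolist())
def loc(p):
    a=r.x[2];d=p-r.x[:2];return np.c_[np.cos(a)*d[:,0]+np.sin(a)*d[:,1],-np.sin(a)*d[:,0]+np.cos(a)*d[:,1]]
print(loc(k).round(4).tolist(),loc(k2).round(4).tolist())
sl=ray(cs,(np.array([(280,243),(352,358)])+.5)/5.4-.5+[295,235],.125)[:,:2];print("slot edges local",loc(sl).round(4))
np.save("st.npy",r.x)
# carried pager in side
E
```

```text
both [ 0.5051 -0.357  -0.1137] -6.51 1.91 0.52
side [ 0.5055 -0.3574 -0.1116] -6.39 1.57 0.28
top [ 0.5045 -0.3566 -0.1159] -6.64 1.68 0.22
[[0.5696, -0.319], [0.5654, -0.3633], [0.5606, -0.4087]] [[0.5696, -0.3211], [0.5653, -0.3648], [0.561, -0.409]]
[[0.0598, 0.0451], [0.0606, 0.0006], [0.061, -0.045]] [[0.06, 0.043], [0.0607, -0.0009], [0.0615, -0.0453]]
slot edges local [[ 0.004   0.0343]
 [ 0.0038 -0.0302]]
```

```bash
cat >> g.py <<'E'
def st(x,y,z,yaw=-6.5):
    a=np.radians(-6.5);go(.505+np.cos(a)*x-np.sin(a)*y,-.357+np.sin(a)*x+np.cos(a)*y,z,yaw)
E
python3 -c "
from g import *
st(-.088,0,.205)"
```

```text
now [0.614  0.0875 0.1981] yaw 91.1 w 0.0559 t 22.18 F [ 0.6  0.4 -1.4]  => shift [-0.4306 -0.2049 -0.0067] turn 1.7036 q [-0.04  0.55  1.46  0.    1.14 -0.06]
```

Request:
{"fn": "send_rows", "kwargs": {"steps": [0.05,-0.04,-0.02,-0.007,0.15,0.05,-0.085,-0.04,-0.007,0.3,0.05,-0.13,-0.062,-0.007,0.45,0.05,-0.175,-0.083,-0.007,0.6,0.05,-0.22,-0.105,-0.007,0.75,0.05,-0.265,-0.126,-0.007,0.9,0.05,-0.31,-0.148,-0.007,1.05,0.05,-0.35,-0.167,-0.007,1.2]}}

```text
time: 23.18
position: [0.452, -0.2664, 0.2034]
tool_rot: [0.982, 0.191, -0.007, -0.005]
ft_force: [0.2, 0.7, -0.8]
grip_width: 0.0554
```

```bash
python3 -c "
from g import *
st(-.088,0,.205)"
```

```text
now [ 0.452  -0.2664  0.2034] yaw 22.0 w 0.0554 t 23.18 F [ 0.2  0.7 -0.8]  => shift [-0.0622  0.0618 -0.0017] turn 0.498 q [-0.74  0.43  1.69 -0.01  1.04  0.45]
```

Request:
{"fn": "send_rows", "kwargs": {"steps": [0.05,-0.02,0.02,-0.002,0.16,0.05,-0.045,0.045,-0.002,0.33,0.05,-0.062,0.062,-0.002,0.498,0.05,-0.062,0.062,-0.002,0.498,0.05,-0.062,0.062,-0.002,0.498]}}

```text
time: 23.8
position: [0.4172, -0.3458, 0.2039]
tool_rot: [0.998, -0.056, -0.009, -0.005]
ft_force: [-1.1, 1.1, -1.1]
grip_width: 0.0556
```

```bash
python3 -c "
from g import *
st(-.088,0,.134)
c=cams.camera('side');save(c,'s15.png',(270,200,440,330),4.6)"
```

```text
now [ 0.4172 -0.3458  0.2039] yaw -6.4 w 0.0556 t 23.8 F [-1.1  1.1 -1.1]  => shift [0.0017 0.0018 0.0699] turn 0.0014 q [-0.89  0.45  1.65 -0.01  1.07  0.79]
```

View pics/s15.png

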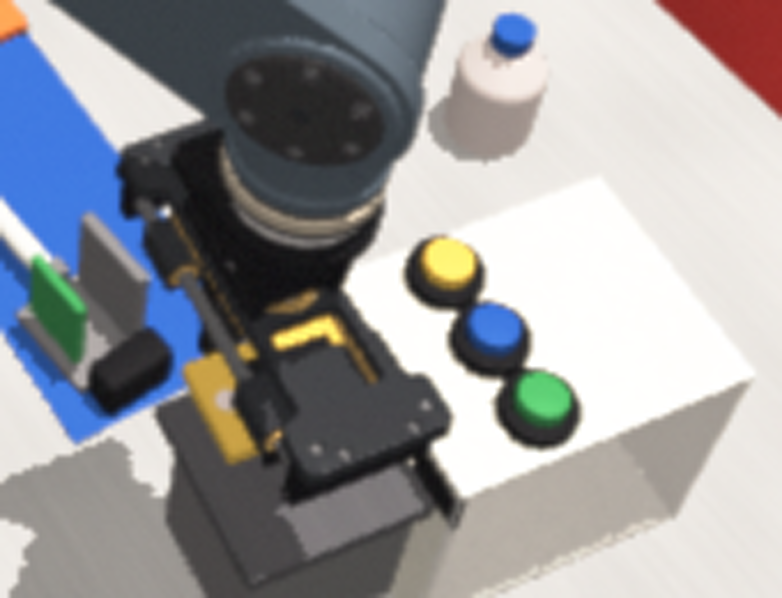

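Request:
{"fn": "send_rows", "kwargs": {"steps": [0.05,0.002,0.002,0.02,0,0.05,0.002,0.002,0.045,0,0.05,0.002,0.002,0.064,0,0.05,0.002,0.002,0.069,0,0.05,0.002,0.002,0.069,0]}}

```text
time: 24.48
position: [0.4184, -0.3466, 0.1352]
tool_rot: [0.998, -0.055, -0.009, -0.005]
ft_force: [0.4, -0.5, -0.6]
grip_width: 0.056
```

```bash
python3 -c "
from g import *
st(-.025,0,.134)
c=cams.camera('side');save(c,'s16.png',(270,200,440,330),4.6)
c=cams.camera('top');save(c,'t16.png',(330,130,430,232),5.8)"
```

```text
now [ 0.4184 -0.3466  0.1352] yaw -6.3 w 0.056 t 24.48 F [ 0.4 -0.5 -0.6]  => shift [0.0622 0.0007 0.    ] turn 0.0031 q [-0.89  0.55  1.71 -0.01  0.91  0.79]
```

View pics/s16.png

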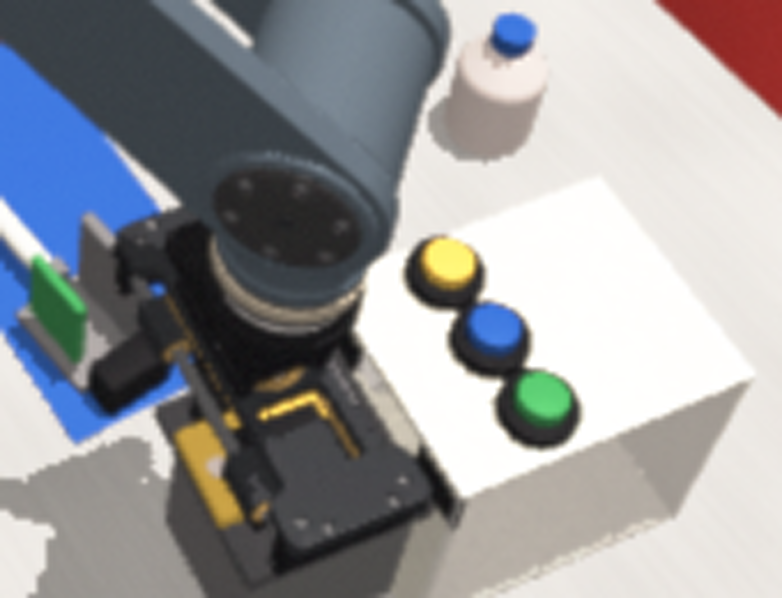

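View pics/t16.png

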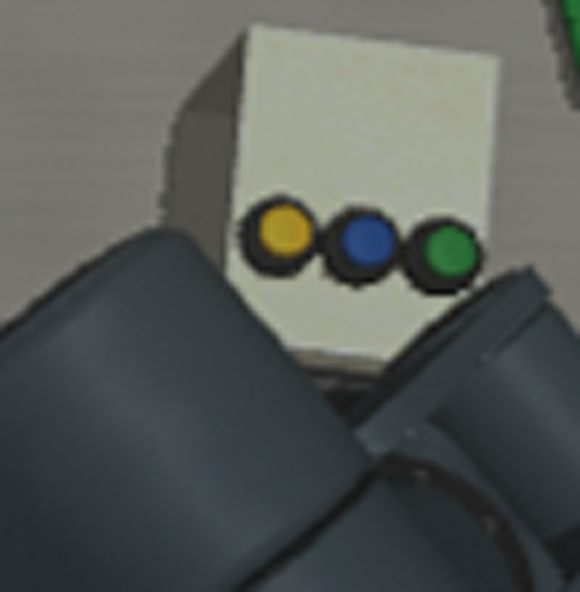

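```bash
cat > lc.py <<'E'
from h import *
a=np.radians(-6.5)
def loc(p):
    d=np.atleast_2d(p)[:,:2]-[.505,-.357];return np.c_[np.cos(a)*d[:,0]+np.sin(a)*d[:,1],-np.sin(a)*d[:,0]+np.cos(a)*d[:,1]]
E
python3 -c "
from lc import *
c=cams.camera('side');uv=(np.array([(175,431),(221,527)])+.5)/4.6-.5+[270,200];l=loc(ray(c,uv,.1426));print(l.round(4),l.mean(0))
print('tcp',loc(robot.get_obs()['position']))"
```

```text
[[-0.1104  0.03  ]
 [-0.1134 -0.0281]] [-0.11187653  0.00094296]
tcp [[-0.08683011 -0.00029924]]
```

Request:
{"fn": "send_rows", "kwargs": {"steps": [0.05,0.01,0,0,0,0.05,0.02,0,0,0,0.05,0.03,0,0,0,0.05,0.038,0,0,0,0.05,0.046,0,0,0.0,0.05,0.054,0,0.0,0.0,0.05,0.062,0,0.0,0.0,0.05,0.062,0,0.001,0.0]}}

```text
time: 25.62
position: [0.481, -0.3546, 0.134]
tool_rot: [0.998, -0.055, -0.008, -0.004]
ft_force: [-0.1, 0.1, -1.1]
grip_width: 0.0555
```

```bash
python3 -c "
from g import *
st(-.025,0,.132)
c=cams.camera('side');save(c,'s17.png',(270,200,440,330),4.6)"
```

```text
now [ 0.481  -0.3546  0.134 ] yaw -6.3 w 0.0555 t 25.62 F [-0.1  0.1 -1.1]  => shift [-0.0008 -0.0003  0.002 ] turn 0.0029 q [-0.82  0.61  1.57 -0.01  0.98  0.87]
```

View pics/s17.png

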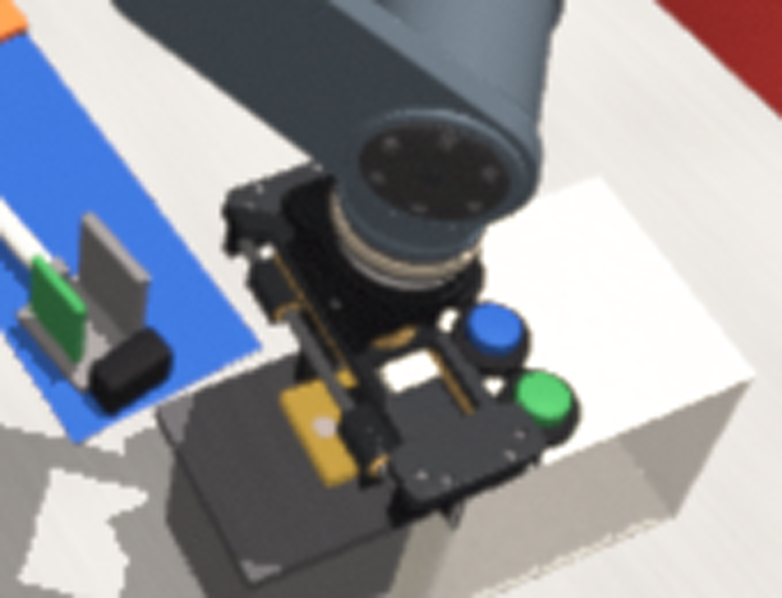

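Request:
{"fn": "send_rows", "kwargs": {"steps": [0.05,0,0,0.002,0,0.05,0,0,0.0035,0,0.057,0,0,0.0035,0,0.065,0,0,0.0035,0,0.08,0,0,0.0035,0,0.087,0,0,0.0,0,0.087,0,0,-0.025,0,0.087,0,0,-0.045,0]}}

```text
time: 26.68
position: [0.4813, -0.3548, 0.1797]
tool_rot: [0.998, -0.055, -0.008, -0.004]
ft_force: [-0.2, -0.3, -1.2]
grip_width: 0.0862
```

Request:
{"fn": "send_rows", "kwargs": {"steps": [0.04,-0.02,0,0,0,0.0,-0.045,0,0,0,0.0,-0.055,0,0,0,0.0,-0.055,0,0.0,0,0.0,-0.055,0,0,0,0,-0.055,0,0.0,0,0,-0.055,0,0.0,0,0,-0.055,0,0,0]}}

```text
time: 27.68
position: [0.4268, -0.3487, 0.1805]
tool_rot: [0.998, -0.055, -0.008, -0.004]
ft_force: [-0.3, 0.1, 0.1]
grip_width: 0.0145
```

```bash
python3 -c "
from g import *
st(-.075,0,.13)
c=cams.camera('side');save(c,'s18.png',(270,200,440,330),4.6)"
```

```text
now [ 0.4268 -0.3487  0.1805] yaw -6.3 w 0.0145 t 27.68 F [-0.3  0.1  0.1]  => shift [ 0.0044 -0.0002  0.0504] turn 0.003 q [-0.88  0.49  1.65 -0.01  1.02  0.8 ]
```

View pics/s18.png

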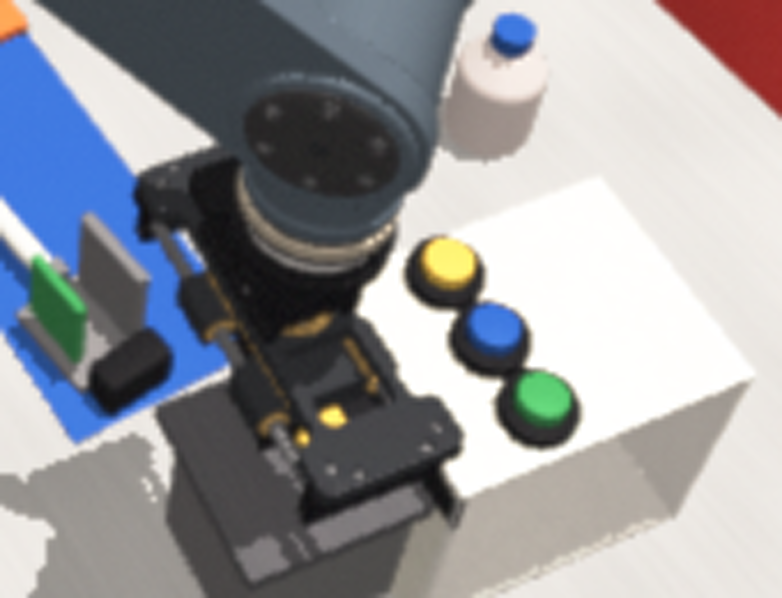

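Request:
{"fn": "send_rows", "kwargs": {"steps": [0.0,-0.002,0,0.015,0,0.0,-0.002,0,0.03,0,0.0,-0.002,0,0.045,0,0.0,-0.002,0,0.05,0,0.0,-0.002,0,0.05,0]}}

```text
time: 28.35
position: [0.4238, -0.3478, 0.1298]
tool_rot: [0.998, -0.055, -0.008, -0.004]
ft_force: [0.4, 0.4, 0.3]
grip_width: 0.0009
```

```bash
python3 -c "
from g import *
st(-.016,0,.13)
c=cams.camera('side');save(c,'s19.png',(270,200,440,330),4.6)"
```

```text
now [ 0.4238 -0.3478  0.1298] yaw -6.3 w 0.0009 t 28.35 F [0.4 0.4 0.3]  => shift [ 0.0657  0.0001 -0.0013] turn 0.0029 q [-0.89  0.56  1.7  -0.01  0.9   0.8 ]
```

View pics/s19.png

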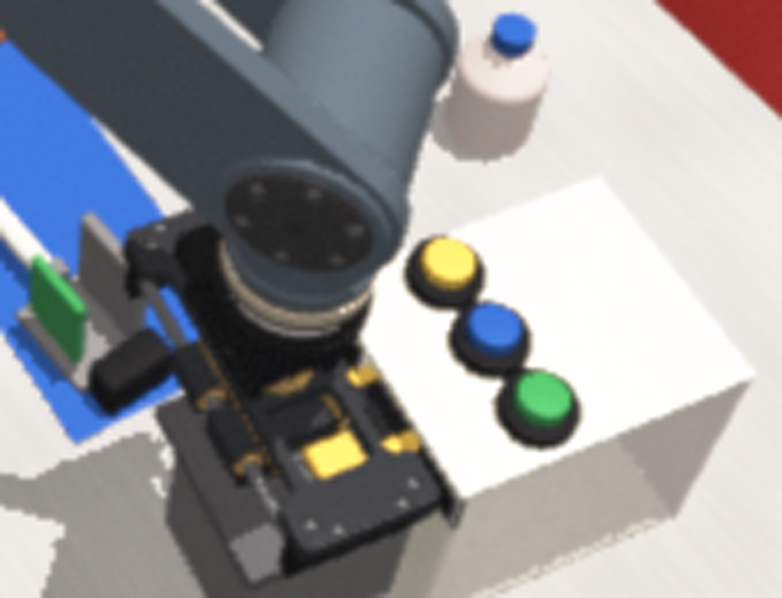

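Fingers shut behind the pager, which still sits in the slot. Pushing.

Request:
{"fn": "send_rows", "kwargs": {"steps": [0.0,0.01,0,-0.001,0,0.0,0.02,0,-0.001,0,0.0,0.03,0,-0.001,0,0.0,0.04,0,-0.001,0,0.0,0.048,0,-0.001,0,0,0.056,0,-0.001,0,0,0.064,0,-0.001,0,0,0.065,0,-0.001,0]}}

```text
time: 29.4
position: [0.4895, -0.3555, 0.1302]
tool_rot: [0.998, -0.055, -0.008, -0.004]
ft_force: [0.2, -0.4, -0.1]
grip_width: 0.0003
```

```bash
python3 -c "
from g import *
st(-.016,0,.13)
c=cams.camera('side');save(c,'s20.png',(270,200,440,330),4.6)"
```

```text
now [ 0.4895 -0.3555  0.1302] yaw -6.3 w 0.0003 t 29.4 F [ 0.2 -0.4 -0.1]  => shift [-0.0004 -0.0003  0.0002] turn 0.0033 q [-0.81  0.62  1.55 -0.01  0.98  0.87]
```

View pics/s20.png

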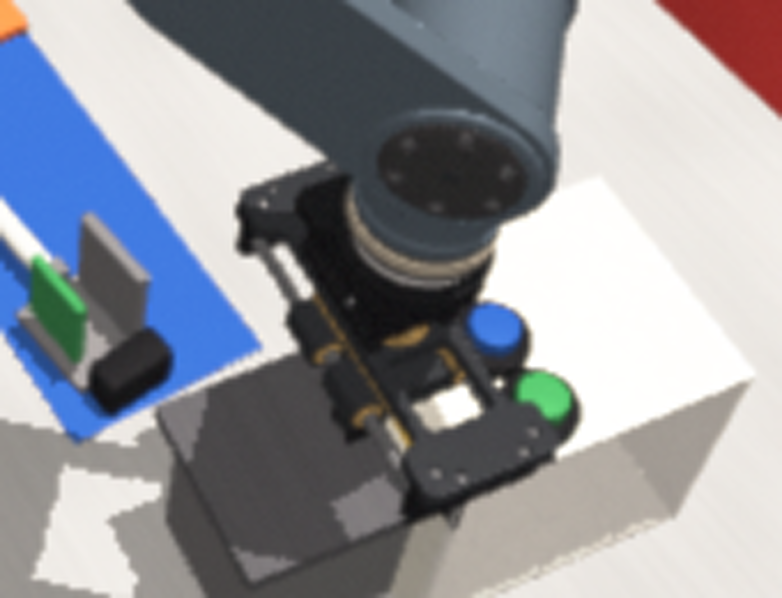

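Request:
{"fn": "send_rows", "kwargs": {"steps": [0.0,-0.02,0,0,0,0.0,-0.04,0,-0.02,0,0.02,-0.05,0,-0.05,0,0.04,-0.06,-0.02,-0.08,0,0.08,-0.06,-0.06,-0.1,0,0.087,-0.06,-0.1,-0.1,0,0.087,-0.06,-0.14,-0.1,0,0.087,-0.06,-0.16,-0.1,0]}}

```text
time: 30.45
position: [0.4482, -0.1888, 0.2324]
tool_rot: [0.998, -0.054, -0.008, -0.004]
ft_force: [0.5, -1.7, 0.6]
grip_width: 0.0524
```

```bash
python3 -c "
from g import *
go(.505,.09,.2,91)
c=cams.camera('side');save(c,'s21.png',(270,200,440,330),4.6)
c=cams.camera('top');save(c,'t21.png',None,1.5)
import os"; python3 pg.py
```

```text
now [ 0.4482 -0.1888  0.2324] yaw -6.2 w 0.0524 t 30.45 F [ 0.5 -1.7  0.6]  => shift [ 0.0267 -0.2831  0.034 ] turn -1.6972 q [-0.63  0.34  1.75 -0.    1.08  1.05]Traceback (most recent call last):
  File "pg.py", line 10, in <module>
    c=cams.camera("top");find(c,"y",(200,130,270,210));find(c,"o",(200,130,270,210))
                         ~~~~^^^^^^^^^^^^^^^^^^^^^^^^^
  File "pg.py", line 5, in find
    k=max(cv2.findContours(m,0,2)[0],key=cv2.contourArea)
ValueError: max() iterable argument is empty
```

View pics/s21.png

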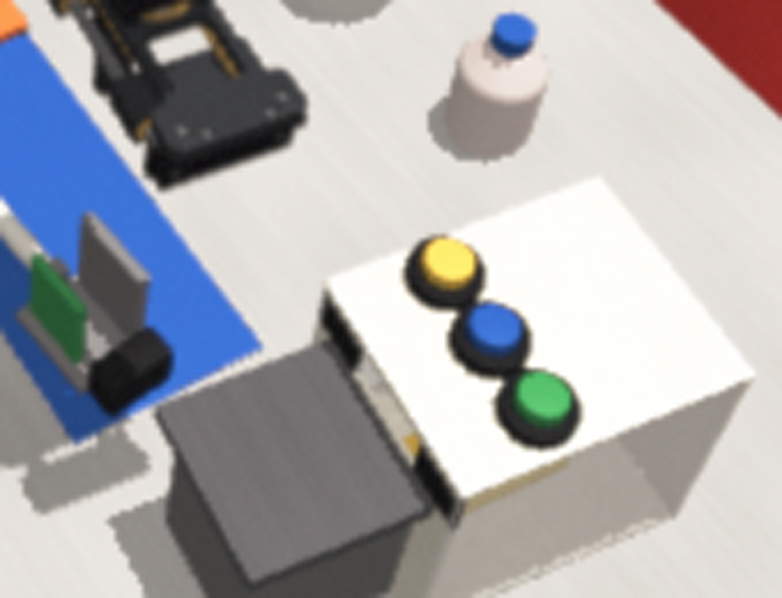

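View pics/t21.png

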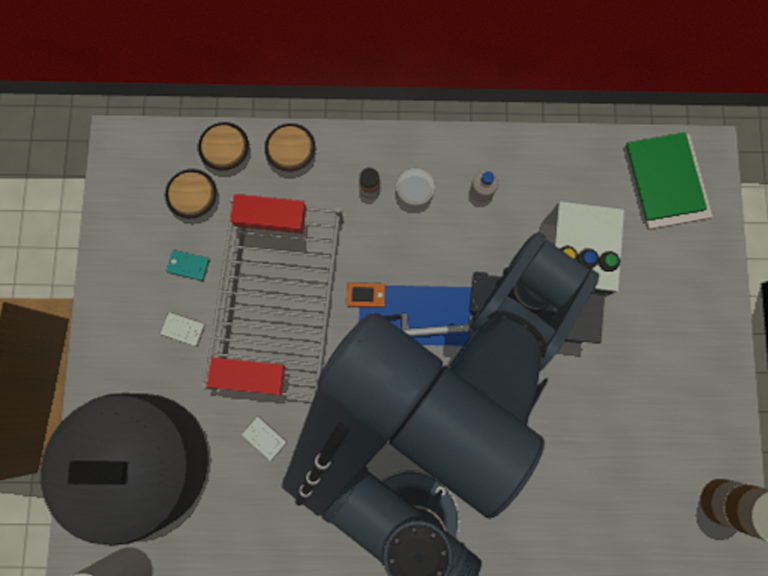

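```bash
python3 -c "
from g import *
c=cams.camera('side');save(c,'s22.png',(340,270,420,330),9.5)
m=mask(c,(18,110,60),(33,255,255),(330,280,440,335));v,u=np.nonzero(m);P=pts(c)[v,u]
from lc import loc
for uu,vv,p in zip(u,v,P): print(uu,vv,p.round(3),loc(p).round(3)[0])
"
```

```text
358 295 [ 0.562 -0.334  0.018] [0.054 0.029]
359 295 [ 0.566 -0.335  0.016] [0.058 0.029]
360 295 [ 0.568 -0.336  0.016] [0.06  0.028]
358 296 [ 0.56  -0.337  0.019] [0.052 0.026]
359 296 [ 0.563 -0.338  0.019] [0.055 0.025]
360 296 [ 0.566 -0.339  0.017] [0.058 0.025]
359 297 [ 0.56  -0.341  0.02 ] [0.053 0.022]
360 297 [ 0.564 -0.342  0.018] [0.056 0.022]
360 298 [ 0.561 -0.345  0.02 ] [0.054 0.018]
```

View pics/s22.png

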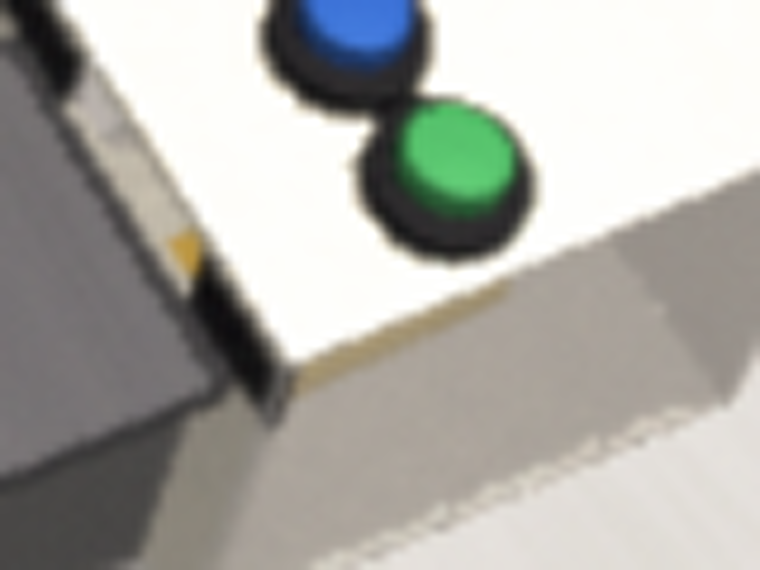

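Yellow is inside: the depth through the slot puts it at z≈0.017 on the station floor. Orange next.

```bash
python3 -c "
from pg import *
c=cams.camera('top');find(c,'o',(200,130,270,210))
from g import go
go(.5055,.09,.2,91)"
```

```text
o [0.5054 0.1108] len [np.float64(0.0881), np.float64(0.0535)] yaw -89.1
now [ 0.4491 -0.1919  0.2323] yaw -6.3 w 0.0725 t 30.7 F [-0.1 -0.3  0.5]  => shift [ 0.0255 -0.2862  0.0336] turn -1.699 q [-0.63  0.34  1.74 -0.    1.08  1.05]
```

Request:
{"fn": "send_rows", "kwargs": {"steps": [0.087,0.003,-0.035,0,-0.17,0.087,0.006,-0.075,0,-0.34,0.087,0.01,-0.115,0,-0.51,0.087,0.013,-0.155,0,-0.68,0.087,0.016,-0.195,0.0,-0.85,0.087,0.02,-0.23,0.0,-1.02,0.087,0.023,-0.26,0.01,-1.19,0.087,0.025,-0.286,0.03,-1.36]}}

```text
time: 31.7
position: [0.5073, 0.0895, 0.2039]
tool_rot: [0.81, 0.587, -0.003, -0.006]
ft_force: [-0.5, -0.3, 0.4]
grip_width: 0.0868
```

```bash
python3 g.py .5055 .096 .1 91
```

```text
now [0.5073 0.0895 0.2039] yaw 71.8 w 0.0868 t 31.7 F [-0.5 -0.3  0.4]  => shift [ 0.0053 -0.0024  0.1039] turn -0.3346 q [-0.05  0.41  1.72  0.01  1.02  0.27]
```

Request:
{"fn": "send_rows", "kwargs": {"steps": [0.087,0.003,0,0.02,-0.17,0.087,0.005,-0.002,0.06,-0.335,0.087,0.005,-0.002,0.1,-0.335,0.087,0.005,-0.002,0.1,-0.335,0.087,0.005,-0.002,0.1,-0.335]}}

```text
time: 32.33
position: [0.5072, 0.0948, 0.1046]
tool_rot: [0.701, 0.713, -0.001, -0.006]
ft_force: [0.2, 0.7, 1.4]
grip_width: 0.0869
```

```bash
python3 g.py .5055 .096 .004 91;python3 -c "
from h import *
c=cams.camera('side');save(c,'s23.png',(190,130,360,250),4.6)"
```

```text
now [0.5072 0.0948 0.1046] yaw 91.0 w 0.0869 t 32.33 F [0.2 0.7 1.4]  => shift [ 0.0005 -0.0008  0.1007] turn -0.0009 q [-0.04  0.57  1.8   0.01  0.78 -0.06]
```

View pics/s23.png

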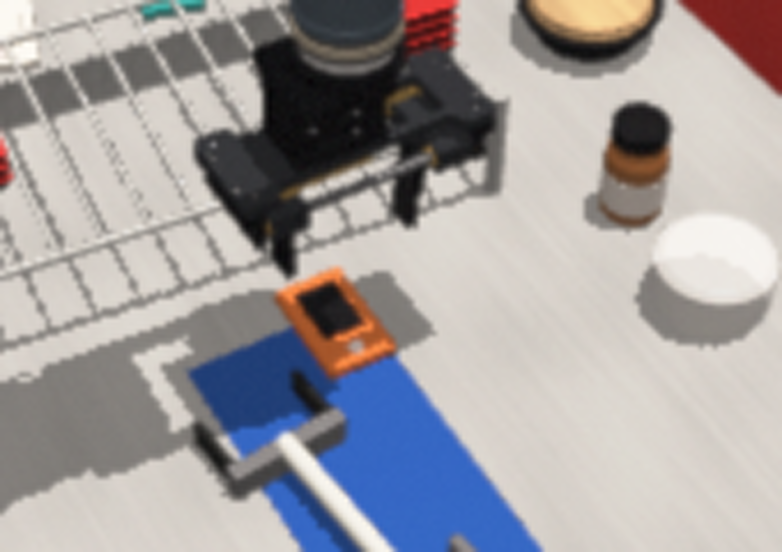

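Request:
{"fn": "send_rows", "kwargs": {"steps": [0.072,0,-0.001,0.04,0,0.072,0,-0.001,0.075,0,0.072,0,-0.001,0.095,0,0.072,0,-0.001,0.1,0,0.072,0,-0.001,0.1,0,0.06,0,-0.001,0.1,0,0.05,0,-0.001,0.1,0,0.05,0,-0.001,0.1,0], "force": 30}}

```text
time: 33.38
position: [0.5063, 0.0956, 0.006]
tool_rot: [0.701, 0.713, 0.0, -0.005]
ft_force: [1.5, -0.8, 4.8]
grip_width: 0.0554
```

Request:
{"fn": "send_rows", "kwargs": {"steps": [0.05,0,0,0,0,0.05,0,0,0,0,0.05,0,0,0,0]}}

```text
time: 33.75
position: [0.5063, 0.0957, 0.0061]
tool_rot: [0.701, 0.713, 0.0, -0.005]
ft_force: [-0.3, -0.3, 2.1]
grip_width: 0.055
```

Request:
{"fn": "send_rows", "kwargs": {"steps": [0.05,0,0,-0.02,0,0.05,0,0,-0.06,0,0.05,0,0,-0.1,0,0.05,0,0,-0.15,0,0.05,0,0,-0.19,0,0.05,0,0,-0.2,0,0.05,0,0,-0.2,0]}}

```text
time: 34.62
position: [0.5073, 0.0943, 0.2057]
tool_rot: [0.701, 0.713, -0.0, -0.005]
ft_force: [0.1, -0.1, -1.7]
grip_width: 0.0555
```

```bash
python3 -c "
from g import *
st(-.088,0,.205)
c=cams.camera('side');save(c,'s24.png',(190,100,360,220),4.6)"
```

```text
now [0.5073 0.0943 0.2057] yaw 91.0 w 0.0555 t 34.62 F [ 0.1 -0.1 -1.7]  => shift [-0.4397 -0.0971 -0.0016] turn 1.7011 q [-0.04  0.41  1.72  0.01  1.02 -0.06]
```

View pics/s24.png

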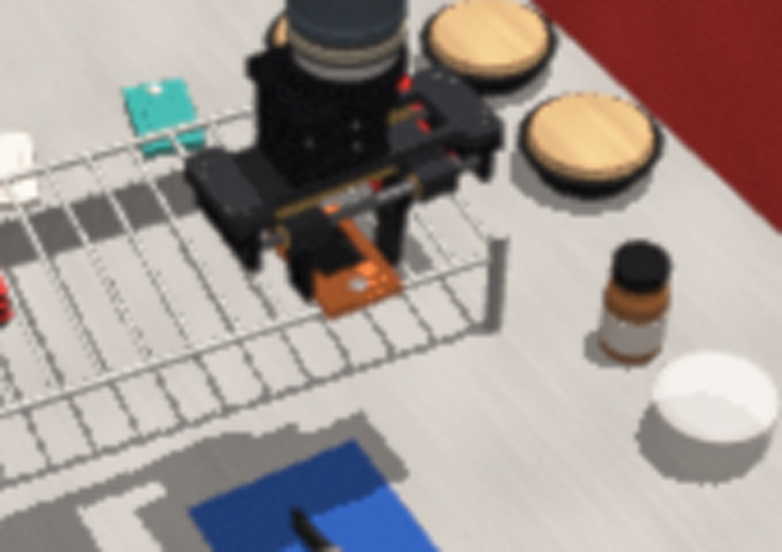

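Request:
{"fn": "send_rows", "kwargs": {"steps": [0.05,-0.04,-0.008,-0.004,0.15,0.05,-0.085,-0.018,-0.004,0.3,0.05,-0.13,-0.028,-0.004,0.45,0.05,-0.175,-0.038,-0.004,0.6,0.05,-0.22,-0.048,-0.004,0.75,0.05,-0.265,-0.058,-0.004,0.9,0.05,-0.31,-0.068,-0.004,1.05,0.05,-0.35,-0.077,-0.004,1.2]}}

```text
time: 35.67
position: [0.434, -0.2578, 0.2047]
tool_rot: [0.982, 0.19, -0.005, -0.006]
ft_force: [-0.7, -0.5, -1.2]
grip_width: 0.0555
```

```bash
python3 -c "
from g import *
st(-.088,0,.205)"
```

```text
now [ 0.434  -0.2578  0.2047] yaw 21.9 w 0.0555 t 35.67 F [-0.7 -0.5 -1.2]  => shift [-0.0485  0.0767 -0.001 ] turn 0.4953 q [-0.76  0.4   1.74 -0.    1.02  0.43]
```

Request:
{"fn": "send_rows", "kwargs": {"steps": [0.05,-0.016,0.025,-0.001,0.16,0.05,-0.035,0.055,-0.001,0.33,0.05,-0.049,0.077,-0.001,0.495,0.05,-0.049,0.077,-0.001,0.495,0.05,-0.049,0.077,-0.001,0.495]}}

```text
time: 36.3
position: [0.4164, -0.3459, 0.2032]
tool_rot: [0.998, -0.056, -0.008, -0.007]
ft_force: [-0.1, -0.4, -0.4]
grip_width: 0.0555
```

```bash
python3 -c "
from g import *
st(-.086,0,.1355)"
```

```text
now [ 0.4164 -0.3459  0.2032] yaw -6.4 w 0.0555 t 36.3 F [-0.1 -0.4 -0.4]  => shift [0.0044 0.0019 0.0676] turn 0.0018 q [-0.9   0.45  1.65 -0.    1.06  0.79]
```

Request:
{"fn": "send_rows", "kwargs": {"steps": [0.05,0.003,0.002,0.02,0,0.05,0.004,0.002,0.045,0,0.05,0.004,0.002,0.062,0,0.05,0.004,0.002,0.0675,0,0.05,0.004,0.002,0.0675,0]}}

```text
time: 36.92
position: [0.4192, -0.3465, 0.1354]
tool_rot: [0.998, -0.055, -0.008, -0.007]
ft_force: [-0.3, -0.5, -0.6]
grip_width: 0.0553
```

```bash
python3 -c "
from g import *
st(-.026,0,.135)
c=cams.camera('side');save(c,'s25.png',(270,200,440,330),4.6)"
```

```text
now [ 0.4192 -0.3465  0.1354] yaw -6.3 w 0.0553 t 36.92 F [-0.3 -0.5 -0.6]  => shift [ 0.0604  0.0009 -0.0006] turn 0.0032 q [-0.89  0.55  1.7  -0.    0.91  0.79]
```

View pics/s25.png

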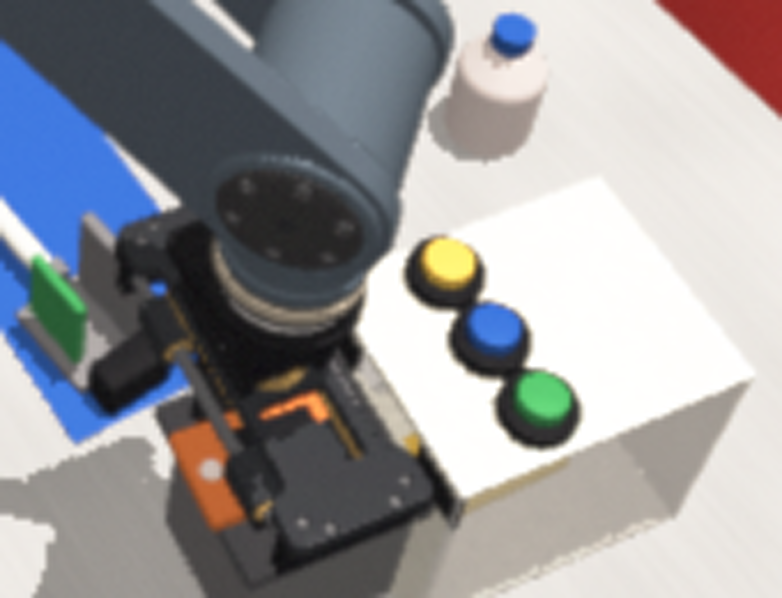

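Request:
{"fn": "send_rows", "kwargs": {"steps": [0.05,0.01,0.001,0,0,0.05,0.02,0.001,0,0,0.05,0.03,0.001,0,0,0.05,0.038,0.001,0,0,0.05,0.046,0.001,0,0.0,0.05,0.054,0.001,0.0,0.0,0.05,0.06,0.001,0.0,0.0,0.05,0.06,0.001,0.001,0.0]}}

```text
time: 37.98
position: [0.4794, -0.3547, 0.1339]
tool_rot: [0.998, -0.055, -0.008, -0.006]
ft_force: [1.0, -0.4, -1.0]
grip_width: 0.0552
```

```bash
python3 -c "
from g import *
st(-.026,0,.1315)"
```

```text
now [ 0.4794 -0.3547  0.1339] yaw -6.3 w 0.0552 t 37.98 F [ 1.  -0.4 -1. ]  => shift [-0.0003 -0.0006  0.0024] turn 0.0033 q [-0.82  0.61  1.57 -0.    0.98  0.86]
```

Request:
{"fn": "send_rows", "kwargs": {"steps": [0.05,0,0,0.0015,0,0.05,0,0,0.0025,0,0.057,0,0,0.0025,0,0.065,0,0,0.0025,0,0.08,0,0,0.0025,0,0.087,0,0,0.0,0,0.087,0,0,-0.025,0,0.087,0,0,-0.045,0]}}

```text
time: 38.98
position: [0.4802, -0.3555, 0.1797]
tool_rot: [0.998, -0.055, -0.008, -0.006]
ft_force: [-0.6, 0.2, -0.1]
grip_width: 0.0861
```

Request:
{"fn": "send_rows", "kwargs": {"steps": [0.04,-0.02,0,0,0,0.0,-0.045,0,0,0,0.0,-0.06,0,0,0,0.0,-0.06,0,0.0,0,0.0,-0.06,0,0,0,0,-0.06,0,0.0,0,0,-0.06,0,0.0,0,0,-0.06,0,0,0]}}

```text
time: 39.98
position: [0.4209, -0.3489, 0.1805]
tool_rot: [0.998, -0.055, -0.008, -0.006]
ft_force: [-0.1, -0.6, -0.6]
grip_width: 0.0149
```

```bash
python3 -c "
from g import *
st(-.086,0,.13)
c=cams.camera('side');save(c,'s26.png',(270,200,440,330),4.6)"
```

```text
now [ 0.4209 -0.3489  0.1805] yaw -6.3 w 0.0149 t 39.98 F [-0.1 -0.6 -0.6]  => shift [-0.0007 -0.0009  0.0506] turn 0.0036 q [-0.89  0.49  1.66 -0.    1.02  0.79]
```

View pics/s26.png

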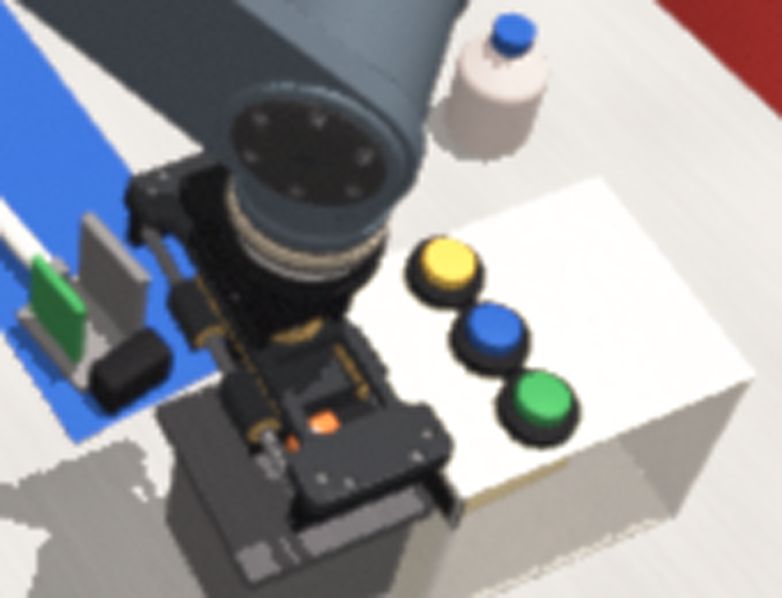

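Request:
{"fn": "send_rows", "kwargs": {"steps": [0.0,-0.003,-0.001,0.015,0,0.0,-0.003,-0.001,0.03,0,0.0,-0.003,-0.001,0.045,0,0.0,-0.003,-0.001,0.05,0,0.0,-0.003,-0.001,0.05,0]}}

```text
time: 40.65
position: [0.4171, -0.3467, 0.13]
tool_rot: [0.998, -0.055, -0.008, -0.007]
ft_force: [0.4, -0.3, -0.1]
grip_width: 0.0003
```

```bash
python3 -c "
from g import *
st(-.016,0,.13)
c=cams.camera('side');save(c,'s27.png',(270,200,440,330),4.6)"
```

```text
now [ 0.4171 -0.3467  0.13  ] yaw -6.3 w 0.0003 t 40.65 F [ 0.4 -0.3 -0.1]  => shift [ 0.0725  0.0005 -0.0012] turn 0.0036 q [-0.9   0.55  1.71 -0.    0.9   0.79]
```

View pics/s27.png

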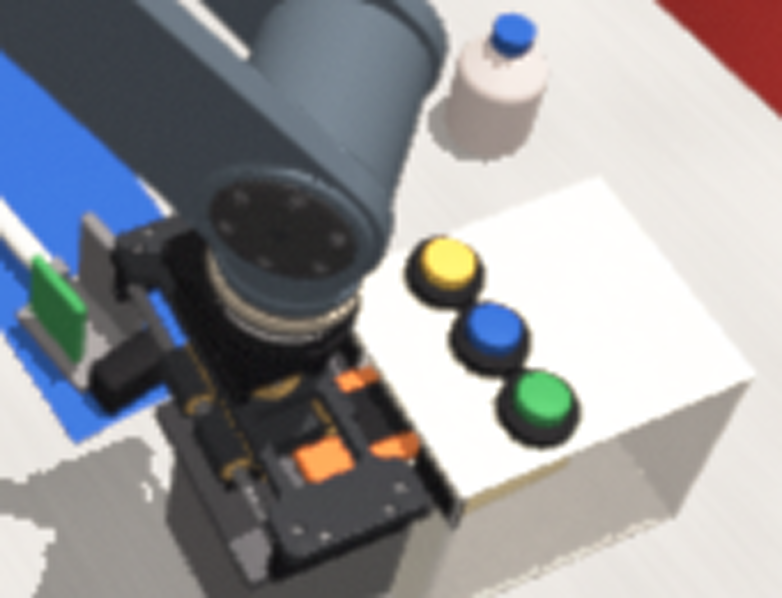

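Request:
{"fn": "send_rows", "kwargs": {"steps": [0.0,0.012,0,-0.001,0,0.0,0.023,0,-0.001,0,0.0,0.034,0,-0.001,0,0.0,0.044,0,-0.001,0,0.0,0.053,0,-0.001,0,0,0.062,0,-0.001,0,0,0.071,0,-0.001,0,0,0.072,0,-0.001,0]}}

```text
time: 41.7
position: [0.4897, -0.3551, 0.1303]
tool_rot: [0.998, -0.055, -0.007, -0.006]
ft_force: [-0.4, -0.0, 0.3]
grip_width: 0.0003
```

Request:
{"fn": "send_rows", "kwargs": {"steps": [0.0,-0.02,0,0,0,0.0,-0.04,0,-0.02,0,0.0,-0.05,0,-0.05,0,0.0,-0.06,-0.02,-0.08,0,0.0,-0.06,-0.06,-0.1,0,0.0,-0.06,-0.1,-0.1,0,0.0,-0.06,-0.14,-0.1,0,0.0,-0.06,-0.16,-0.1,0]}}

```text
time: 42.7
position: [0.4486, -0.189, 0.2332]
tool_rot: [0.998, -0.054, -0.007, -0.006]
ft_force: [-0.2, -0.3, 0.1]
grip_width: 0.0006
```

```bash
python3 -c "
from g import *
st(.06,.045,.23)
c=cams.camera('side');save(c,'s28.png',None,1.5);save(c,'s28z.png',(330,260,420,330),8)
m=mask(c,(5,110,60),(33,255,255),(330,280,440,335));v,u=np.nonzero(m);P=pts(c)[v,u]
for uu,vv,p in list(zip(u,v,P))[::3]: print(uu,vv,p.round(3),c['color'][vv,uu])
"
```

```text
now [ 0.4486 -0.189   0.2332] yaw -6.2 w 0.0006 t 42.7 F [-0.2 -0.3  0.1]  => shift [ 0.1345  0.1162 -0.0003] turn 0.0054 q [-0.63  0.34  1.75  0.    1.08  1.05]
357 293 [ 0.559 -0.332  0.028] [182 115  81]
357 294 [ 0.555 -0.336  0.032] [183 114  80]
358 295 [ 0.557 -0.339  0.03 ] [183 104  63]
358 296 [ 0.554 -0.342  0.032] [184 126  92]
359 297 [ 0.556 -0.345  0.03 ] [179 109  71]
```

View pics/s28.png

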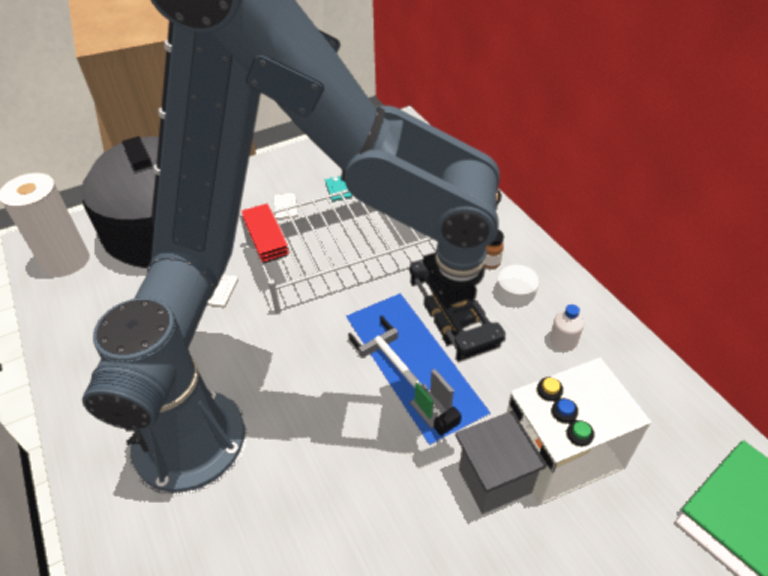

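View pics/s28z.png

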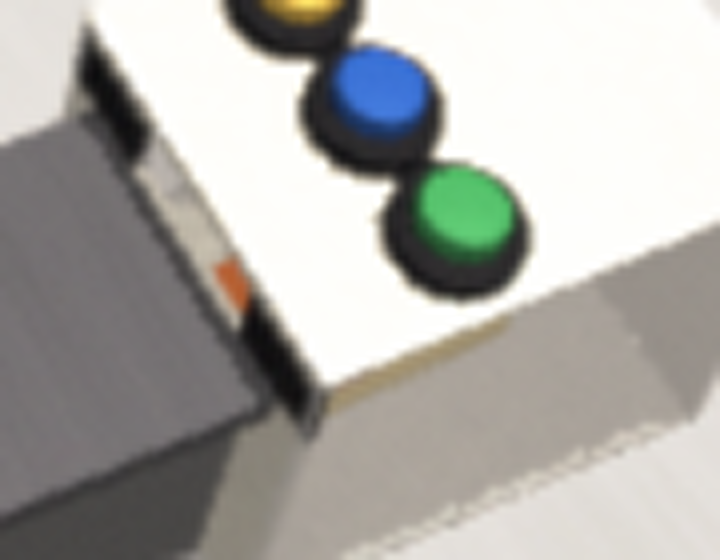

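```bash
python3 -c "
from h import *
import itertools
a=np.radians(85.5);o=np.array([.475,.191])+.12*np.array([np.cos(a),np.sin(a)])
seen={}
for n in('top','side'):
    c=cams.camera(n);P=pts(c);m=mask(c,(100,90,40),(128,255,255));v,u=np.nonzero(m)
    q=P[v,u];k=(q[:,1]>.17)&(q[:,2]<.3);print(n,'blue px beyond y .17',k.sum())
    q=P.reshape(-1,3);ok=(abs(q[:,2])<.022);d=q[ok][:,:2]-o
    l=np.c_[np.cos(a)*d[:,0]+np.sin(a)*d[:,1],-np.sin(a)*d[:,0]+np.cos(a)*d[:,1]]
    H,_,_=np.histogram2d(l[:,0],l[:,1],[np.arange(-.12,.121,.02),np.arange(-.22,.221,.02)]);seen[n]=H
for r in (seen['top']+seen['side']).astype(int): print(''.join('#' if x>0 else '.' for x in r))
"

```

```text
top blue px beyond y .17 0
side blue px beyond y .17 0
######################
######################
######################
######################
######################
.#####################
.#####################
..####################
..####################
..################..##
..################..##
..################..##
```

Both pagers are in, with orange lying on yellow at z≈0.03. No blue pager exists, since every pager-sized patch under the rack has been seen. Now the keys, yellow first.

Request:
{"fn": "send_rows", "kwargs": {"steps": [0.0,0.03,0.025,0,0,0.0,0.07,0.06,0,0,0,0.11,0.095,0,0,0,0.1345,0.116,0.0,0,0,0.1345,0.116,0.03,0,0,0.1345,0.116,0.04,0,0,0.1345,0.116,0.04,0]}}

```text
time: 43.72
position: [0.5689, -0.3206, 0.1888]
tool_rot: [0.998, -0.054, -0.008, -0.006]
ft_force: [0.2, -1.0, -0.2]
grip_width: 0.0001
```

```bash
python3 -c "
from g import *
st(.06,.045,.1785)
c=cams.camera('side');save(c,'s29.png',(300,200,440,330),4.6)"
```

```text
now [ 0.5689 -0.3206  0.1888] yaw -6.2 w 0.0001 t 43.73 F [ 0.2 -1.  -0.2]  => shift [ 0.0008 -0.0014  0.0103] turn 0.0046 q [-0.68  0.61  1.37  0.    1.18  1.  ]
```

View pics/s29.png

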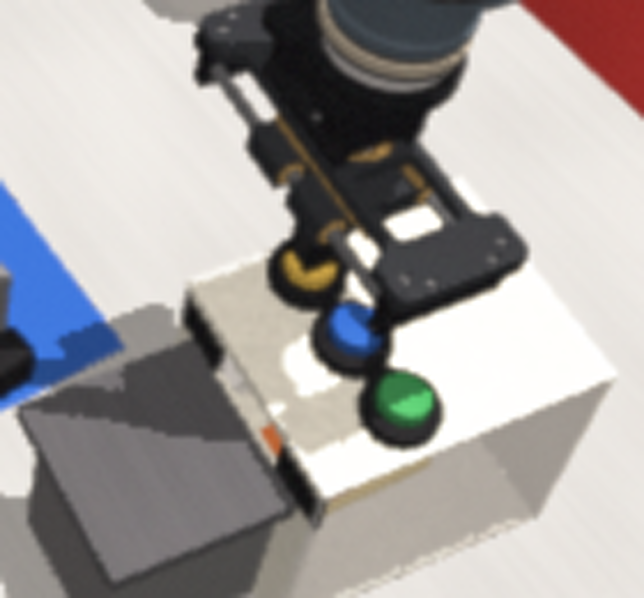

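Request:
{"fn": "send_rows", "kwargs": {"steps": [0.0,0.001,-0.001,0.003,0,0,0.001,-0.001,0.006,0,0,0.001,-0.001,0.008,0,0,0.001,-0.001,0.01,0,0,0.001,-0.001,0.01,0,0,0.001,-0.001,0.01,0]}}

```text
time: 44.52
position: [0.571, -0.3199, 0.1804]
tool_rot: [0.998, -0.054, -0.007, -0.005]
ft_force: [2.1, 0.5, 3.9]
grip_width: 0.0003
```

Request:
{"fn": "send_rows", "kwargs": {"steps": [0.0,0,0,0.001,0,0,0,0,0.0025,0,0,0,0,0.0035,0,0,0,0,0.0035,0]}}

```text
time: 45.02
position: [0.5711, -0.3199, 0.1784]
tool_rot: [0.998, -0.054, -0.006, -0.005]
ft_force: [-1.0, 1.7, 9.8]
grip_width: 0.0006
```

Yellow is bottomed, at 9.8 N. Lifting and moving to blue.

Request:
{"fn": "send_rows", "kwargs": {"steps": [0.0,0,0,-0.015,0,0,0,0,-0.028,0,0,0,0.02,-0.028,0,0,0,0.044,-0.028,0,0,0,0.044,-0.028,0,0,0,0.044,-0.02,0]}}

```text
time: 45.78
position: [0.5664, -0.3644, 0.1975]
tool_rot: [0.998, -0.055, -0.006, -0.005]
ft_force: [0.3, 0.6, 0.0]
grip_width: 0.0007
```

```bash
python3 -c "
from g import *
st(.06,0,.1775)
c=cams.camera('side');save(c,'s30.png',(300,200,440,330),4.6)"
```

```text
now [ 0.5664 -0.3644  0.1975] yaw -6.3 w 0.0007 t 45.77 F [0.3 0.6 0. ]  => shift [-0.0015 -0.0003  0.02  ] turn 0.0039 q [-0.74  0.63  1.31  0.    1.22  0.94]
```

View pics/s30.png

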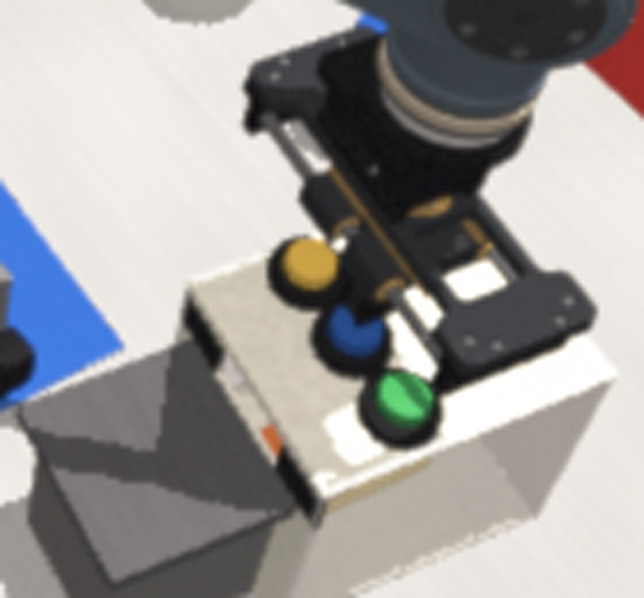

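Request:
{"fn": "send_rows", "kwargs": {"steps": [0.0,-0.001,0,0.008,0,0,-0.001,0,0.013,0,0,-0.001,0,0.016,0,0,-0.001,0,0.019,0,0,-0.001,0,0.021,0,0,-0.001,0,0.0215,0,0,-0.001,0,0.0215,0]}}

```text
time: 46.7
position: [0.564, -0.362, 0.1782]
tool_rot: [0.998, -0.054, -0.008, -0.006]
ft_force: [-6.1, 4.5, 16.2]
grip_width: 0.0002
```

Request:
{"fn": "send_rows", "kwargs": {"steps": [0.0,0,0,-0.015,0,0,0,0,-0.028,0,0,0,0.02,-0.028,0,0,0,0.045,-0.028,0,0,0,0.045,-0.028,0,0,0,0.045,-0.02,0]}}

```text
time: 47.45
position: [0.5592, -0.4077, 0.197]
tool_rot: [0.998, -0.055, -0.007, -0.007]
ft_force: [-0.2, 0.3, -0.4]
grip_width: 0.0003
```

```bash
python3 -c "
from g import *
st(.06,-.045,.1775)
c=cams.camera('side');save(c,'s31.png',(300,200,440,330),4.6)"
```

```text
now [ 0.5592 -0.4077  0.197 ] yaw -6.3 w 0.0003 t 47.45 F [-0.2  0.3 -0.4]  => shift [0.0007 0.001  0.0195] turn 0.0038 q [-0.79  0.65  1.26 -0.    1.25  0.89]
```

View pics/s31.png

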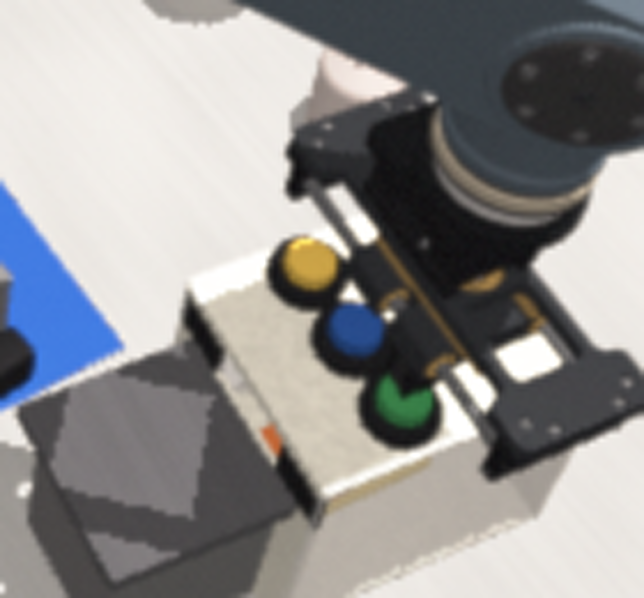

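Request:
{"fn": "send_rows", "kwargs": {"steps": [0.0,0.001,0.001,0.008,0,0,0.001,0.001,0.013,0,0,0.001,0.001,0.016,0,0,0.001,0.001,0.018,0,0,0.001,0.001,0.0195,0,0,0.001,0.001,0.0205,0,0,0.001,0.001,0.0205,0]}}

```text
time: 48.38
position: [0.5592, -0.4068, 0.1783]
tool_rot: [0.998, -0.054, -0.008, -0.007]
ft_force: [-4.0, 3.2, 14.1]
grip_width: 0.0003
```

Green is bottomed, at 14 N. Retreating for a final look.

Request:
{"fn": "send_rows", "kwargs": {"steps": [0.0,0,0,-0.02,0,0,0,0,-0.05,0,0,0,0,-0.09,0,0,-0.04,0,-0.11,0,0,-0.09,0,-0.12,0,0,-0.14,0.03,-0.12,0,0,-0.18,0.05,-0.12,0,0,-0.18,0.05,-0.12,0]}}

```text
time: 49.38
position: [0.3742, -0.4398, 0.3009]
tool_rot: [0.998, -0.056, -0.008, -0.007]
ft_force: [-0.1, 0.6, 0.5]
grip_width: 0.0005
```

```bash
python3 -c "
from g import *
st(0,0,.3)
c=cams.camera('side');save(c,'s32.png',None,1.5)
c=cams.camera('top');save(c,'t32.png',None,1.5)"
```

```text
now [ 0.3742 -0.4398  0.3009] yaw -6.5 w 0.0005 t 49.38 F [-0.1  0.6  0.5]  => shift [ 1.206e-01 -9.700e-02  1.000e-04] turn 0.0007 q [-1.06  0.39  1.44 -0.01  1.33  0.63]
```

View pics/s32.png

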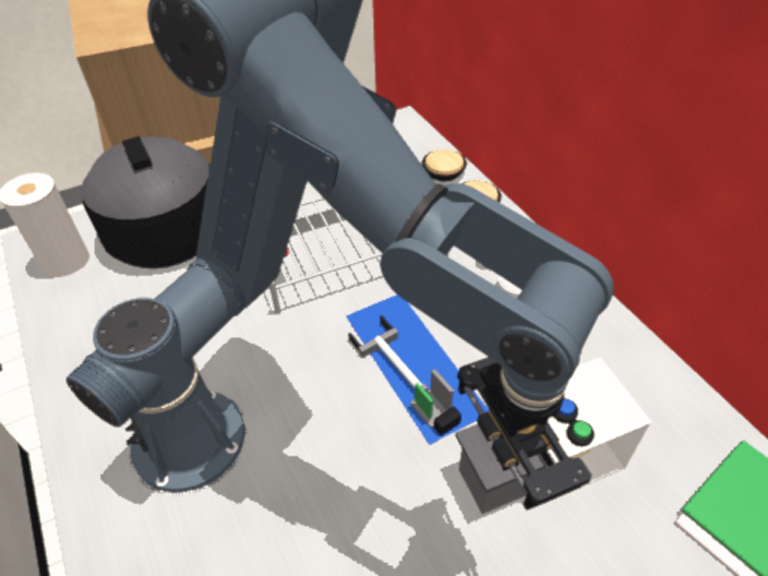

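View pics/t32.png

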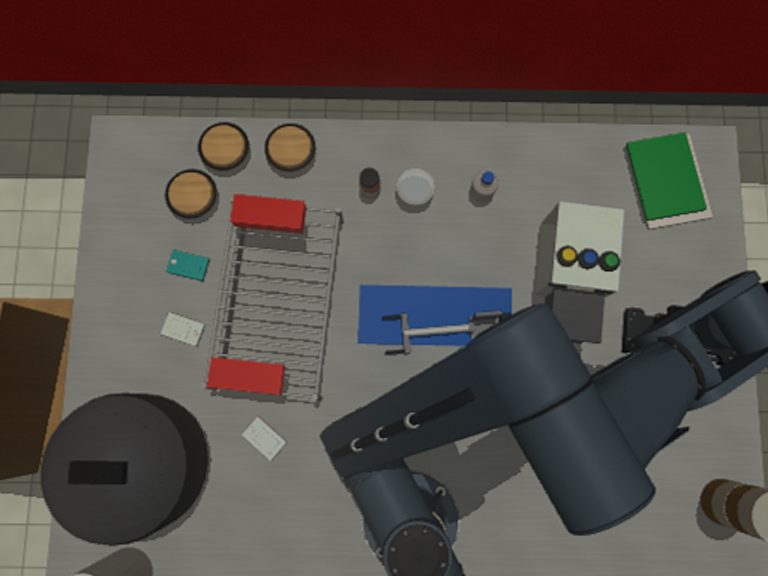

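The left jaw hangs about 8 mm off the mat edge (top view 395,350). There is plenty of time, so I'll regrasp the reacher and square it up on the mat.

```bash
python3 g.py .4364 -.1698 .2 95.8
```

```text
now [ 0.3768 -0.439   0.3008] yaw -6.3 w 0.0004 t 49.48 F [-0.1 -0.4  0. ]  => shift [ 0.0315 -0.2727  0.104 ] turn -1.7816 q [-1.05  0.39  1.44 -0.01  1.33  0.63]
```

Request:
{"fn": "send_rows", "kwargs": {"steps": [0.087,0.003,-0.03,0,-0.17,0.087,0.007,-0.065,0,-0.34,0.087,0.011,-0.1,0,-0.51,0.087,0.015,-0.135,0,-0.68,0.087,0.019,-0.17,0,-0.85,0.087,0.023,-0.205,0,-1.02,0.087,0.027,-0.24,0,-1.19,0.087,0.031,-0.272,0.02,-1.36]}}

```text
time: 50.48
position: [0.4394, -0.1702, 0.2851]
tool_rot: [0.808, 0.588, -0.0, -0.008]
ft_force: [0.5, 0.1, 0.2]
grip_width: 0.0722
```

```bash
python3 g.py .4364 -.1698 .15 95.8
```

```text
now [ 0.4394 -0.1702  0.2851] yaw 72.1 w 0.0722 t 50.48 F [0.5 0.1 0.2]  => shift [-0.0018 -0.0011  0.1351] turn -0.4138 q [-0.61  0.25  1.71  0.01  1.2  -0.3 ]
```

Request:
{"fn": "send_rows", "kwargs": {"steps": [0.087,0,0,0.03,-0.17,0.087,-0.001,-0.001,0.08,-0.33,0.087,-0.002,-0.001,0.12,-0.414,0.087,-0.002,-0.001,0.135,-0.414,0.087,-0.002,-0.001,0.135,-0.414,0.087,-0.002,-0.001,0.135,-0.414]}}

```text
time: 51.22
position: [0.4375, -0.1699, 0.1507]
tool_rot: [0.67, 0.742, 0.002, -0.008]
ft_force: [-0.7, -0.1, 0.5]
grip_width: 0.087
```

```bash
python3 g.py .4364 -.1698 .034 95.8;python3 -c "
from h import *
c=cams.camera('side');save(c,'s33.png',(220,170,360,300),4.6)"
```

```text
now [ 0.4375 -0.1699  0.1507] yaw 95.9 w 0.087 t 51.23 F [-0.7 -0.1  0.5]  => shift [-0.0014 -0.0002  0.1167] turn 0.0015 q [-0.61  0.44  1.88  0.01  0.84 -0.72]
```

View pics/s33.png

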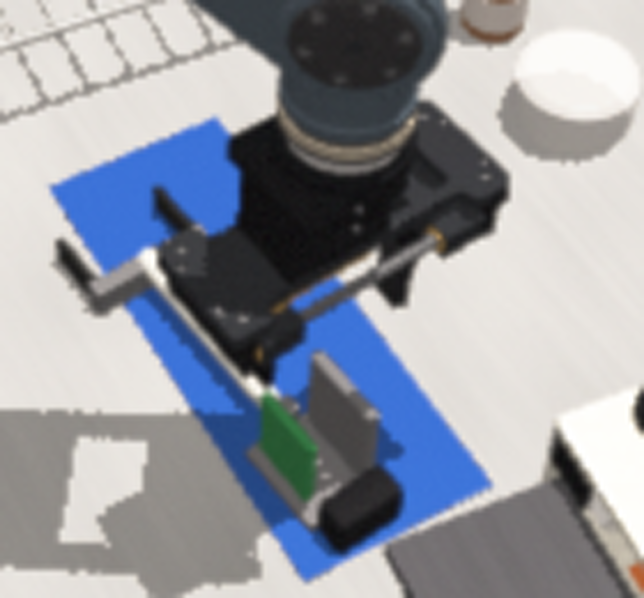

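Request:
{"fn": "send_rows", "kwargs": {"steps": [0.087,-0.001,0,0.05,0,0.087,-0.001,0,0.09,0,0.087,-0.001,0,0.115,0,0.087,-0.001,0,0.1165,0,0.06,-0.001,0,0.1165,0,0.049,-0.001,0,0.1165,0,0.049,-0.001,0,0.1165,0,0.049,-0.001,0,0.1165,0], "force": 25}}

```text
time: 52.28
position: [0.4369, -0.1699, 0.035]
tool_rot: [0.67, 0.742, 0.002, -0.007]
ft_force: [-0.1, 0.2, -0.8]
grip_width: 0.0552
```

Request:
{"fn": "send_rows", "kwargs": {"steps": [0.049,0,0,0,0,0.049,0,0,0,0,0.049,0,0,0,0,0.049,0,0,0,0]}}

```text
time: 52.78
position: [0.4373, -0.1698, 0.035]
tool_rot: [0.67, 0.742, 0.002, -0.006]
ft_force: [1.5, 2.1, 0.2]
grip_width: 0.0494
```

```bash
python3 g.py .459 -.155 .034 90
```

```text
now [ 0.4373 -0.1698  0.035 ] yaw 95.9 w 0.0494 t 52.77 F [1.5 2.1 0.2]  => shift [0.0125 0.0232 0.001 ] turn 0.1023 q [-0.61  0.67  1.95  0.01  0.53 -0.72]
```

Request:
{"fn": "send_rows", "kwargs": {"steps": [0.049,0.003,0.006,0,0.03,0.049,0.006,0.012,0,0.06,0.049,0.009,0.018,0,0.09,0.049,0.0125,0.023,0,0.102,0.049,0.0125,0.023,0.0005,0.102,0.049,0.0125,0.023,0.0005,0.102]}}

```text
time: 53.52
position: [0.4589, -0.1548, 0.0349]
tool_rot: [0.707, 0.707, 0.002, -0.006]
ft_force: [-1.8, -0.5, 5.5]
grip_width: 0.049
```

Request:
{"fn": "send_rows", "kwargs": {"steps": [0.052,0,0,0,0,0.06,0,0,0,0,0.07,0,0,0,0,0.087,0,0,0,0,0.087,0,0,0,0,0.087,0,0,0,0]}}

```text
time: 54.28
position: [0.459, -0.1548, 0.0349]
tool_rot: [0.707, 0.707, 0.002, -0.006]
ft_force: [-0.3, 0.6, -0.3]
grip_width: 0.0855
```

Request:
{"fn": "send_rows", "kwargs": {"steps": [0.087,0,0,-0.03,0,0.087,0,0,-0.08,0,0.087,0,0,-0.13,0,0.087,0,0,-0.18,0,0.087,0,0,-0.22,0,0.087,-0.03,0,-0.25,0,0.087,-0.08,-0.03,-0.26,0,0.087,-0.1,-0.04,-0.26,0]}}

```text
time: 55.28
position: [0.4201, -0.26, 0.2952]
tool_rot: [0.708, 0.707, 0.001, -0.005]
ft_force: [0.6, 0.1, -0.3]
grip_width: 0.0871
```

```bash
python3 -c "
from g import *
go(.4,-.2,.3,90)
c=cams.camera('side');save(c,'s34.png',None,1.5)
c=cams.camera('top');save(c,'t34.png',None,1.5)"
```

```text
now [ 0.4201 -0.26    0.2952] yaw 89.9 w 0.0871 t 55.27 F [ 0.6  0.1 -0.3]  => shift [ 0.06   -0.0202 -0.0042] turn -0.0014 q [-0.78  0.27  1.65  0.    1.23 -0.78]
```

View pics/s34.png

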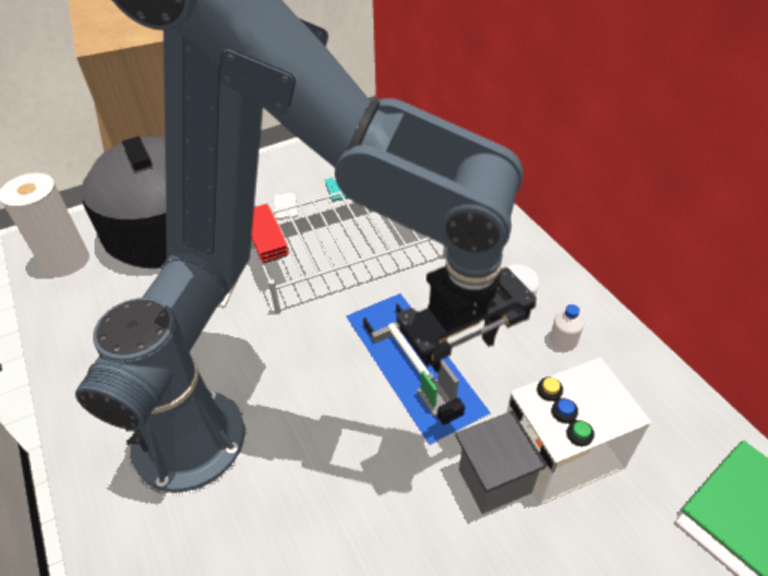

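View pics/t34.png

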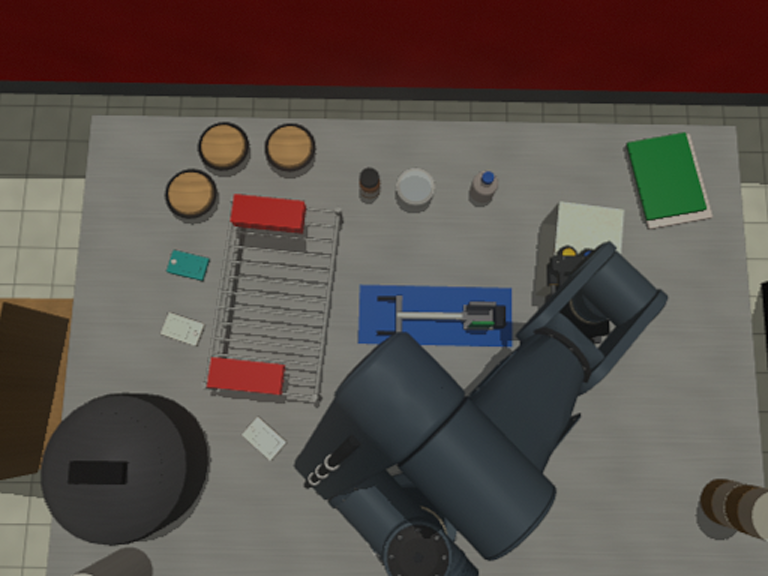

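The reacher now stands squarely on the mat (top view 440,317). The keys are up, the bystanders have not moved, and the gripper touches nothing. Handing in.

```bash
python3 -c "
from rig import hand_in
print(hand_in())"
```

```text
the job is handed in; nothing more can be done
None
```

The job is handed in at about 55 s of robot time, with both pagers in the station and all three keys pressed in order.

- **Pagers:** Only the yellow and orange pagers were there. I checked for a blue one across both cameras, and no spot under the rack was big enough to hide it. I drew each pager out with the reacher's jaws, set it in the slot from the ledge and pushed it through.
- **Inside the station:** After each push I read the depth through the slot. Yellow lies on the floor (about 0.017 m) and orange lies on top of it (about 0.03 m).
- **Keys:** I pressed yellow, blue and green to the bottom, with peak readings of about 10, 16 and 14 N against the 4 N spring. I judged this by force and height, since the key travel itself cannot be read.
- **Reacher:** It was first left with one jaw about 8 mm off the mat. After the keys I picked it up again and set it squarely on the mat.
- **Last pictures:** The reacher stands within the mat, the bottle, jar and lids look unmoved, the keys are up and the gripper is clear of everything. No check failed or disagreed.

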